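# Find the power module with the loose core

## Task

One of the three sealed aluminium cases has a part loose inside: from the robot's left to its right, lift each case clear, shake it briskly to and fro lengthwise above its mat to feel whether it rattles, and stand it back on its own mat before taking the next (the last one may stay in hand if it is the one). Then present the rattling case for inspection: hold it level and still in the gripper, about 10 cm above the middle of the black inspection stage beyond the mats without touching it, and finish while still holding it there. The other two stand on their own mats at the end, and the things lying about are left alone.

Things in the scene. Friction and masses are not known exactly. Their poses are not given: they have to be found in the camera images.
- case_left_mid (a point): centre of the left sealed case (+y, the robot's left): closed aluminium box 110 (x) x 60 (y) x 50 (z) mm, a round socket on its +x end. This point is half-way up, 25 mm above its underside; z up, x lengthwise. All three look alike and weigh 150 to 540 g at random (the loose part not counted); which of them has the loose part varies and cannot be seen
- case_middle_mid (a point): centre of the middle sealed case, like the left one. Inside one of the three a loose 180 g core slides very easily (friction about 0.02) up to 32 mm either way from the middle along the case's x, hitting the end walls when shaken lengthwise by strokes of about 10 cm with peak speeds of 0.3 m/s or more, quickly stopped
- case_right_mid (a point): centre of the right sealed case, like the left one. The loose core stays at the end it last slid to: the held case's balance about its y axis then differs by about 0.1 N m between the two ends. The other two cases have nothing loose and are balanced about their centres
- mat_left_top (a point): centre of the top of the left rubber mat, a fixed dark plate 130 (x) x 84 (y) x 3 mm on which the left case stands, nearly centred and nearly square to it; z up
- mat_middle_top (a point): centre of the top of the middle rubber mat, a fixed dark plate 130 (x) x 84 (y) x 3 mm on which the middle case stands, nearly centred and nearly square to it; z up
- mat_right_top (a point): centre of the top of the right rubber mat, a fixed dark plate 130 (x) x 84 (y) x 3 mm on which the right case stands, nearly centred and nearly square to it; z up
- stage_top (a point): centre of the top face of the fixed inspection stage: a black square plate 110 x 110 mm with a glass centre on a low round turntable, top 40 mm above the table, beyond the mats; z up
- flux_pot: small white ceramic pot, 32 mm across, 28 mm high; stands between the left and middle mats; origin under its centre; not to be disturbed
- spacer: short brass cylinder, 26 mm across, 30 mm high; stands between the middle and right mats; origin under its centre; not to be disturbed
- screw_tray: grey plastic tray 100 x 70 x 25 mm, beyond the left mat; origin under its centre; not to be disturbed
- solder_spool: grey spool 60 mm across, 42 mm high, beyond the right mat; origin under its centre; not to be disturbed
- driver: black-handled screwdriver 170 mm long, lying left of the left mat; origin at its underside; not to be disturbed
- loupe: black conical magnifier 48 mm across, 30 mm high, right of the right mat; origin under its centre; not to be disturbed
Things that resemble listed ones, but are neither listed nor needed, are in the scene too. Leave any blue, red or yellow look-alike of the part that bears case_middle_mid alone.

How it is judged:
By the outcome, as a careful person would: the job done as asked, in the order asked, and still so for the second after the job is handed in, while the arm keeps its last pose, push and grip.
It also fails if it takes over 72 s, if anything falls off the work surface, if the arm or the gripper's body presses on something with over 40 N, if the wrist force passes 120 N, or if a joint passes its speed limit or range.

## Robot

A 6-joint arm with a two-finger parallel gripper is mounted at the origin on the work surface. World frame = base frame: x ahead of the robot, y to its left, z up, the work surface at z = 0. Lengths are in m, angles in rad, forces in N, time in s.
With the tool pointing down it reaches from about 0.35 to 0.975 m from the base axis. Payload 4.9 kg.
Tool frame: the origin (TCP) lies at the very end of the fingers, on their centre line; the grasp point (between the pads) lies 19 mm behind it; z points along the fingers, y is the direction in which the jaws open and shut (so a half turn about z gives the same grasp; the last joint's range is limited). The gripper opens to 85 mm and grips with 20 to 120 N. Pads are 22 mm wide; open, the fingers measure 114 mm over their backs; the gripper's body (76 mm by 85 mm) begins 54 mm behind the grasp point. The pads swing forward as they close: fully open they stand 13 mm farther back than shut.
Start: joints at [1.08, 0.053, 1.613, -0, 1.476, -0.119], TCP at [0.227, 0.582, 0.231] pointing down, gripper open.
Joint ranges: [-3.01, 3.01], [-1.01, 2.22], [0.06, 2.58], [-1.02, 4.17], [0.09, 2.62], [-3.14, 3.14]. Speed limits (rad/s): [2.57, 2.57, 3.14, 3.14, 3.14, 3.14].

## Interface

Orientations are given as a unit quaternion [w, x, y, z].
In Python, from plant import state, eyes, job_done gives the robot as it stands.
- The arm moves only by the tool apply_moves, never from a script. Its argument "commands" is a list of rows, each an object with "linear": the shift along the tool's x, y, z in m, a list of three; "delta_rot": the turn, a rotation vector about the tool's x, y, z in degrees, a list of three; "fingers": the closure in counts, from 0 (fully open) to 255 (shut). In form: [{"linear": [x, y, z], "delta_rot": [wx, wy, wz], "fingers": fingers}, ...]. A call has exactly 8 rows; each row is the pose to reach, as a shift and turn from the pose commanded when the call began, along the tool's axes at that moment; what a row does not reach only later rows make up. A row lasts 1/10 s, in which the tool goes at most 50 mm and 8.59 degrees, less where a joint would pass 70% of its speed; a pose out of reach is approached as far as the arm can. A call with a gripper value outside its range is refused whole. The fingers move at their own pace and stop on an object; the grip force is fixed at half the most. Time passes only in rows, so rows that repeat a pose let the fingers close, or fill a call up. It gives the time, the measured TCP pose, the force and the opening at its end, in the units of the state.
- state(): the state, without advancing time (a new reading comes with each control period).
- eyes.grab_frame(name): name is "scene" or "top" or "wrist"; returns the picture (420x560x3 uint8, red, green, blue); there is no depth.
- eyes.camera_params(name): a dict with "fx", "fy", "cx", "cy" (pixels), "position" and "rotation" of the camera in the world; the wrist camera has in their place "T_tool_cam" (4x4, takes a point from camera to tool coordinates, whose origin is the TCP and whose axes are the flange's). Camera axes: x right, y down, z forward; pixel columns grow to the right and rows downward; lengths in m; the calibration is good to about 2 mm. A picture is of the moment at which its call begins: read the wrist's pose just before it. camera_params takes no time and is no camera call.
- job_done(): hands the job in, once; it reports no verdict.
The state is a dict: "time": time; "joint_pos": joint angles; "joint_vel": joint speeds; "joint_efforts": joint torques, N m; "tool_pos": TCP position; "tool_rot": TCP orientation; "contact_force": force on the tool from outside, world axes, zero at the start; "ft_torque": the same for the moment, N m; "gripper_width": opening from 0.0 (shut) to 1.0 (fully open).
Only numpy, scipy, OpenCV 4.12 (cv2) and the standard library are available. Lean on these libraries where they do the work, as an engineer would, in place of code of your own. Each camera call takes 0.05 s, during which the arm holds its last target.

## Working session

There is one attempt and no reset: what is moved stays moved. The work goes in short steps, Python scripts to look and compute and a tool call to move; the robot and the scene stay as the last step left them, time stands still between calls to the robot, and variables do not carry over. Pictures are saved under pics/ and viewed, and the job is handed in when it is done.

Besides the shell and the picture viewer there is one more tool, called after "Call:" in YAML: its name, and indented under it one key for each argument. apply_moves: Moves the arm, as the interface text tells. Its arguments: {"type":"object","properties":{"commands":{"type":"array","items":{"type":"object","properties":{"linear":{"type":"array","items":{"type":"number"}},"delta_rot":{"type":"array","items":{"type":"number"}},"fingers":{"type":"number"}}}}},"required":["commands"]}

```bash
mkdir -p pics; ls; python3 - <<'E'
from plant import state, eyes
import cv2
s=state()
for k,v in s.items(): print(k,v)
for n in ["scene","top"]:
    cv2.imwrite(f"pics/{n}0.png",eyes.grab_frame(n)[:,:,::-1]); print(n,eyes.camera_params(n))
print(eyes.camera_params("wrist"))
E
```

```text
pics
time 0.0
joint_pos [ 1.08000603e+00  5.33446071e-02  1.61431391e+00 -1.01192790e-05
  1.47597141e+00 -1.18974830e-01]
joint_vel [ 0.00011389 -0.00203982  0.00020475  0.000443    0.00357926 -0.00045302]
joint_efforts [ 4.04828188e-04 -3.93681443e+01 -3.70176530e+01 -8.19133834e-05
  6.91575115e-03 -1.98901887e-05]
tool_pos [0.22675859 0.58174395 0.23005871]
tool_rot [-3.00970946e-04  1.84838131e-01  9.82768451e-01 -9.73169842e-04]
contact_force [0.30517891 0.42202283 0.33099485]
ft_torque [0.00039652 0.00219947 0.01913276]
gripper_width 1.0030431047924726
scene {'fx': 479.358617896949, 'fy': 479.358617896949, 'cx': 268.2294845136024, 'cy': 213.39403616357401, 'position': array([ 1.27802699, -0.14176167,  0.88332219]), 'rotation': array([-0.2856637 ,  0.71159119,  0.59088514, -0.25077676])}
top {'fx': 485.500691124801, 'fy': 485.500691124801, 'cx': 283.4151740907512, 'cy': 201.41797339913512, 'position': array([ 0.35304087, -0.01349649,  1.2329015 ]), 'rotation': array([ 0.04288984, -0.70505966,  0.70739646, -0.02532952])}
{'fx': 299.1942355984202, 'fy': 299.1942355984202, 'cx': 281.5199818262575, 'cy': 209.83451722628465, 'T_tool_cam': array([[-7.64516573e-04, -9.56645669e-01, -2.91253291e-01,
         7.28260850e-02],
       [ 9.99999624e-01, -6.12268021e-04, -6.13873699e-04,
        -1.23213199e-03],
       [ 4.08934539e-04, -2.91253651e-01,  9.56645777e-01,
        -1.42869557e-01],
       [ 0.00000000e+00,  0.00000000e+00,  0.00000000e+00,
         1.00000000e+00]])}
```

View pics/top0.png

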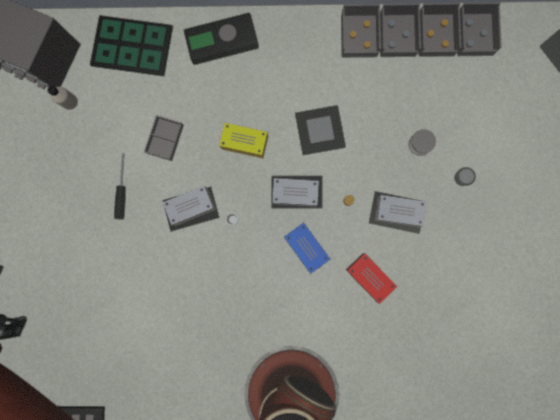

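View pics/scene0.png

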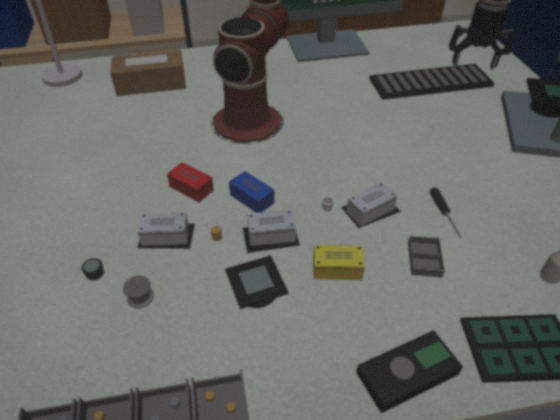

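The top view shows three silver cases on dark mats at about (189,205), (297,191) and (401,210), and the stage at (320,130). The blue (307,248), red (372,278) and yellow (244,139) boxes are look-alikes. I'll measure the cases next.

```bash
cat > h.py <<'E'
import numpy as np, cv2
from scipy.spatial.transform import Rotation as R
from plant import state, eyes
def q2R(q): return R.from_quat([q[1],q[2],q[3],q[0]]).as_matrix()
def campose(n,s=None):
    p=eyes.camera_params(n)
    if n!='wrist': return p,q2R(p['rotation']),np.array(p['position'])
    s=s or state(); T=np.eye(4);T[:3,:3]=q2R(s['tool_rot']);T[:3,3]=s['tool_pos'];T=T@p['T_tool_cam']
    return p,T[:3,:3],T[:3,3]
def ray(n,uv,z,s=None):
    p,Rm,t=campose(n,s); uv=np.atleast_2d(uv).astype(float)
    d=np.c_[(uv[:,0]-p['cx'])/p['fx'],(uv[:,1]-p['cy'])/p['fy'],np.ones(len(uv))]@Rm.T
    return t+d*((z-t[2])/d[:,2])[:,None]
def proj(n,P,s=None):
    p,Rm,t=campose(n,s); c=(np.atleast_2d(P)-t)@Rm
    return np.c_[c[:,0]/c[:,2]*p['fx']+p['cx'],c[:,1]/c[:,2]*p['fy']+p['cy']]
E
python3 - <<'E'
from h import *
im=cv2.imread('pics/top0.png')
hsv=cv2.cvtColor(im,cv2.COLOR_BGR2HSV)
for (u,v) in [(189,205),(297,191),(401,210),(320,130),(244,139),(232,219)]: print(u,v,hsv[v-3:v+4,u-3:u+4].reshape(-1,3).mean(0), ray('top',(u,v),0.05)[0].round(3))
print('scene',[ray('scene',p,0.053)[0].round(3) for p in [(372,195),(271,222),(163,222)]])
c=im[100:240,150:440]; cv2.imwrite('pics/crop0.png',cv2.resize(c,(800,386),interpolation=cv2.INTER_CUBIC))
s=state();print(q2R(s['tool_rot']).round(3))
E
```

```text
189 205 [109.6122449    7.91836735 138.55102041] [0.46  0.248 0.05 ]
297 191 [113.44897959   8.12244898 137.51020408] [ 0.493 -0.018  0.05 ]
401 210 [111.34693878   7.75510204 137.6122449 ] [ 0.445 -0.27   0.05 ]
320 130 [ 90.42857143   6.73469388 115.65306122] [ 0.645 -0.075  0.05 ]
244 139 [ 30.67346939 126.48979592 148.71428571] [0.624 0.113 0.05 ]
232 219 [ 84.67346939   7.         162.55102041] [0.425 0.142 0.05 ]
scene [array([0.454, 0.255, 0.053]), array([ 0.497, -0.012,  0.053]), array([ 0.446, -0.267,  0.053])]
[[-0.932  0.363 -0.001]
 [ 0.363  0.932 -0.002]
 [ 0.    -0.002 -1.   ]]
```

View pics/crop0.png

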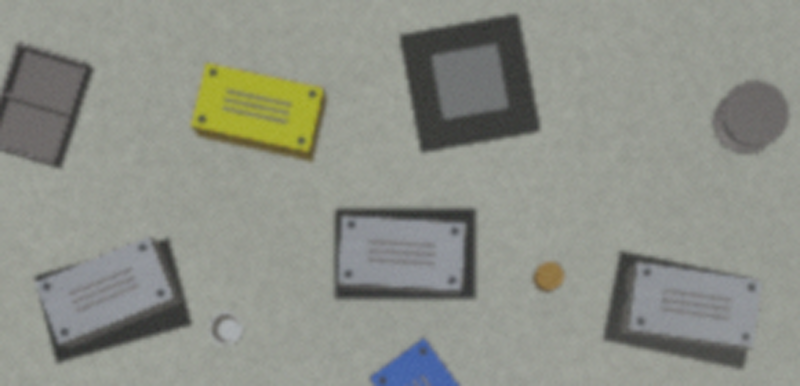

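```bash
python3 - <<'E'
from h import *
for n,cs in [('top',[(189,205),(297,191),(401,210)]),('scene',[(372,195),(271,222),(163,222)])]:
    im=cv2.imread(f'pics/{n}0.png').astype(np.float32)
    im=cv2.GaussianBlur(cv2.resize(im,None,fx=4,fy=4,interpolation=cv2.INTER_CUBIC),(0,0),3)
    d=im[...,0]-im[...,2]
    g=im.mean(2)
    print(n,[ (d[4*v,4*u],g[4*v,4*u]) for u,v in cs], 'bg',d[4*160,4*350],g[4*160,4*350])
    m=((d>0)&(g>110)).astype(np.uint8)
    m=cv2.morphologyEx(m,cv2.MORPH_CLOSE,np.ones((9,9)));m=cv2.morphologyEx(m,cv2.MORPH_OPEN,np.ones((25,25)))
    vis=cv2.imread(f'pics/{n}0.png')
    co,_=cv2.findContours(m,0,2)
    for u,v in cs:
        for c in co:
            if cv2.pointPolygonTest(c,(4*u,4*v),False)>0:
                P=ray(n,c[:,0,:]/4-0.375,0.053)[:,:2]
                r=cv2.minAreaRect((P*1000).astype(np.float32)); print(n,(u,v),r)
                cv2.drawContours(vis,[(c/4).astype(int)],-1,(0,0,255),1)
    # stage, mats
    dm=(g<75).astype(np.uint8)
    cv2.imwrite(f'pics/{n}_seg.png',vis)
    if n=='top':
        st=[c for c in cv2.findContours(dm,0,2)[0] if cv2.pointPolygonTest(c,(4*305,4*115),False)>=0]
        for c in st: print('stage',cv2.minAreaRect((ray(n,c[:,0,:]/4-.375,0.04)[:,:2]*1000).astype(np.float32)))
E
```

```text
top [(np.float32(3.691803), np.float32(134.74727)), (np.float32(4.8784485), np.float32(134.01036)), (np.float32(4.031128), np.float32(133.6208))] bg -5.1300964 155.27612
top (189, 205) ((460.0764465332031, 252.4093017578125), (62.22760772705078, 112.69345092773438), 21.156082153320312)
top (297, 191) ((491.8254089355469, -12.310779571533203), (111.07633972167969, 60.896568298339844), 86.15596008300781)
top (401, 210) ((445.6808776855469, -270.8978271484375), (112.01593017578125, 63.13071823120117), 81.46858215332031)
stage ((648.4381713867188, -75.32869720458984), (105.76768493652344, 105.0816650390625), 9.963996887207031)
scene [(np.float32(5.260002), np.float32(110.40158)), (np.float32(5.6585083), np.float32(107.470665)), (np.float32(5.2852936), np.float32(106.06986))] bg -2.4441986 134.67998
scene (163, 222) ((441.25787353515625, -271.10455322265625), (111.83872985839844, 64.74867248535156), 81.84554290771484)
```

View pics/top_seg.png

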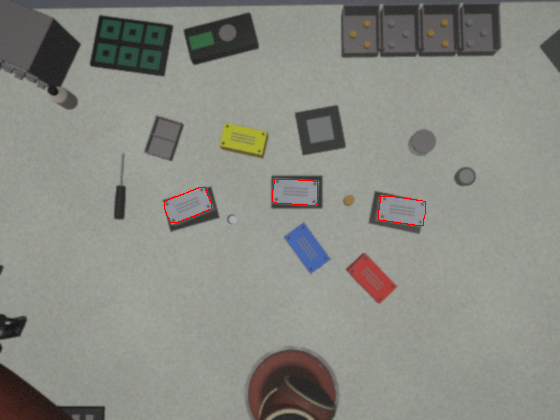

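Left case: (0.460, 0.252), long axis at 111.2° yaw. Middle: (0.492, -0.012) at 86.2°. Right: (0.446, -0.271) at 81.5°. Stage: (0.648, -0.075). I'll write a move helper and go above the left case.

```bash
cat >> h.py <<'E'
def goal(x,y,z,psi):
    s=state(); Rm=q2R(s['tool_rot']); c,n=np.cos(np.radians(psi)),np.sin(np.radians(psi))
    G=np.array([[c,n,0],[n,-c,0],[0,0,-1]])
    print('t',round(s['time'],2),'lin',(Rm.T@(np.array([x,y,z])-s['tool_pos'])).round(4),'rot',np.degrees(R.from_matrix(Rm.T@G).as_rotvec()).round(2),
     'pos',s['tool_pos'].round(4),'F',np.round(s['contact_force'],2),'w',round(s['gripper_width'],3),'q',np.round(s['joint_pos'],2))
E
python3 -c "
from h import *
goal(.460,.252,.17,111.2)"
```

```text
t 0.1 lin [-0.3371 -0.2224  0.0605] rot [-1.00e-01  3.00e-02  4.75e+01] pos [0.2268 0.5818 0.2302] F [-0.64  0.69  0.44] w 1.003 q [ 1.08  0.05  1.61 -0.    1.48 -0.12]
```

Call:
apply_moves:
  commands:
    - {"linear": [-0.337, -0.222, 0.06], "delta_rot": [-0.1, 0, 47.5], "fingers": 0}
    - {"linear": [-0.337, -0.222, 0.06], "delta_rot": [-0.1, 0, 47.5], "fingers": 0}
    - {"linear": [-0.337, -0.222, 0.06], "delta_rot": [-0.1, 0, 47.5], "fingers": 0}
    - {"linear": [-0.337, -0.222, 0.06], "delta_rot": [-0.1, 0, 47.5], "fingers": 0}
    - {"linear": [-0.337, -0.222, 0.06], "delta_rot": [-0.1, 0, 47.5], "fingers": 0}
    - {"linear": [-0.337, -0.222, 0.06], "delta_rot": [-0.1, 0, 47.5], "fingers": 0}
    - {"linear": [-0.337, -0.222, 0.06], "delta_rot": [-0.1, 0, 47.5], "fingers": 0}
    - {"linear": [-0.337, -0.222, 0.06], "delta_rot": [-0.1, 0, 47.5], "fingers": 0}

```text
time: 0.9
tool_pos: [0.4563, 0.2576, 0.1719]
tool_rot: [0.0, 0.565, 0.825, 0.001]
contact_force: [1.0, 0.6, -0.9]
gripper_width: 1.003
```

```bash
python3 -c "
from h import *
goal(.460,.252,.17,111.2)"
```

```text
t 0.9 lin [-0.0065  0.0014  0.0019] rot [ 0.08 -0.04  0.  ] pos [0.4563 0.2576 0.1719] F [ 1.    0.64 -0.94] w 1.003 q [ 0.37 -0.15  1.91  0.    1.38  0.  ]
```

```bash
python3 - <<'E'
from h import *
s=state(); im=eyes.grab_frame('wrist'); cv2.imwrite('pics/w1.png',im[:,:,::-1])
print(proj('wrist',[[.460,.252,.053]],s), s['tool_pos'])
s=state(); print(s['tool_pos'])
E
```

```text
[[282.81435037 209.03563713]] [0.45630202 0.25756793 0.17185652]
[0.45947667 0.25184208 0.17051993]
```

View pics/w1.png

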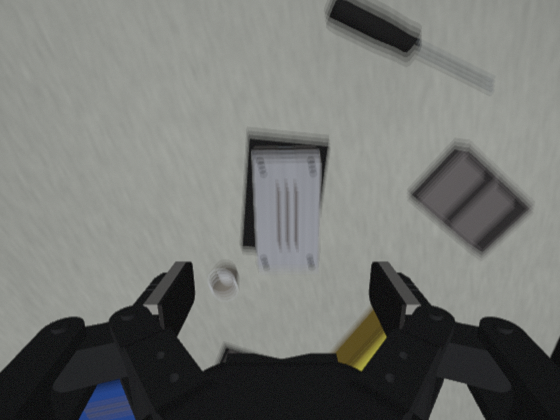

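The wrist view is motion-blurred, but the lid centre at about (286,209) agrees with my prediction. The arm has settled now, so I'll take a sharp one.

```bash
cat >> h.py <<'E'
def wristlook(name, zs=0.053, seed=None):
    s=state(); im=np.ascontiguousarray(eyes.grab_frame('wrist')[:,:,::-1]); 
    f=cv2.GaussianBlur(im,(0,0),1).astype(np.float32); d=f[...,0]-f[...,2]; g=f.mean(2)
    m=((d>0)&(g>95)&(d<25)).astype(np.uint8); m=cv2.morphologyEx(cv2.morphologyEx(m,cv2.MORPH_CLOSE,np.ones((7,7))),cv2.MORPH_OPEN,np.ones((9,9)))
    for c in cv2.findContours(m,0,2)[0]:
        if cv2.contourArea(c)<2500: continue
        r=cv2.minAreaRect((ray('wrist',c[:,0,:],zs,s)[:,:2]*1000).astype(np.float32)); print('lid',np.round(r[0],1),np.round(r[1],1),round(r[2],1))
        cv2.drawContours(im,[c],-1,(0,0,255),1)
    m=(g<50).astype(np.uint8)
    cv2.imwrite('pics/'+name,im); return im
E
python3 -c "
from h import *
wristlook('w2.png')"
```

```text
lid [462.2 252.3] [ 59.6 110.5] 21.6
```

View pics/w2.png

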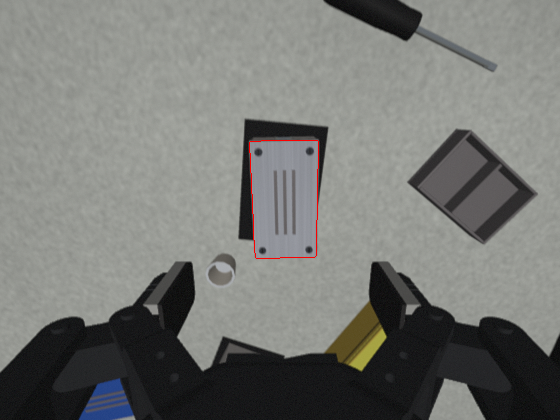

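```bash
python3 -c "
from h import *
goal(.4615,.2523,.004,111.5)"
```

```text
t 1.0 lin [-0.0036  0.0029  0.1669] rot [-0.04  0.06 -0.71] pos [0.4576 0.2549 0.1709] F [ 0.21  0.03 -0.27] w 0.998 q [ 0.37 -0.15  1.91 -0.    1.38  0.  ]
```

Call:
apply_moves:
  commands:
    - {"linear": [-0.004, 0.003, 0.04], "delta_rot": [0, 0, -0.7], "fingers": 0}
    - {"linear": [-0.004, 0.003, 0.08], "delta_rot": [0, 0, -0.7], "fingers": 0}
    - {"linear": [-0.004, 0.003, 0.12], "delta_rot": [0, 0, -0.7], "fingers": 0}
    - {"linear": [-0.004, 0.003, 0.15], "delta_rot": [0, 0, -0.7], "fingers": 0}
    - {"linear": [-0.004, 0.003, 0.167], "delta_rot": [0, 0, -0.7], "fingers": 0}
    - {"linear": [-0.004, 0.003, 0.167], "delta_rot": [0, 0, -0.7], "fingers": 0}
    - {"linear": [-0.004, 0.003, 0.167], "delta_rot": [0, 0, -0.7], "fingers": 0}
    - {"linear": [-0.004, 0.003, 0.167], "delta_rot": [0, 0, -0.7], "fingers": 0}

```text
time: 1.8
tool_pos: [0.4613, 0.2578, 0.0071]
tool_rot: [0.001, 0.56, 0.829, 0.002]
contact_force: [0.4, -0.3, -0.1]
gripper_width: 0.998
```

```bash
python3 -c "
from h import *
goal(.4615,.2523,.004,111.5)
s=state();im=eyes.grab_frame('wrist'); cv2.imwrite('pics/w3.png',im[:,:,::-1])"
```

```text
t 1.8 lin [-0.0052 -0.0019  0.0031] rot [ 0.25 -0.04  0.42] pos [0.4613 0.2578 0.0071] F [ 0.44 -0.28 -0.06] w 0.998 q [ 0.37  0.08  1.99  0.    1.07 -0.01]
```

View pics/w3.png

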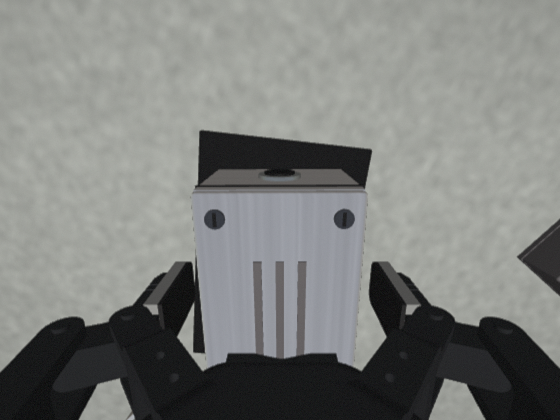

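```bash
python3 -c "
from h import *
for i in range(3):
    goal(.4615,.2523,.004,111.5); eyes.grab_frame('top')
goal(.4615,.2523,.004,111.5)"
```

```text
t 1.85 lin [-0.0051 -0.0021  0.0033] rot [ 0.27 -0.04  0.41] pos [0.4615 0.2578 0.0073] F [ 1.02 -0.19  0.79] w 1.003 q [ 0.37  0.08  1.99  0.    1.07 -0.01]
t 1.9 lin [-0.005  -0.002   0.0032] rot [ 0.27 -0.04  0.41] pos [0.4614 0.2577 0.0072] F [ 0.64  0.45 -0.23] w 1.002 q [ 0.37  0.08  1.99  0.    1.07 -0.01]
t 1.95 lin [-0.0049 -0.0018  0.003 ] rot [ 0.25 -0.04  0.4 ] pos [0.4613 0.2576 0.007 ] F [-0.66 -0.01 -0.34] w 1.001 q [ 0.37  0.08  1.99  0.    1.07 -0.01]
t 2.0 lin [-0.0049 -0.0016  0.0028] rot [ 0.22 -0.04  0.4 ] pos [0.4611 0.2574 0.0068] F [0.3  0.39 0.75] w 1.0 q [ 0.37  0.08  1.99  0.    1.07 -0.01]
```

Call:
apply_moves:
  commands:
    - {"linear": [-0.005, -0.002, 0.003], "delta_rot": [0.2, 0, 0.4], "fingers": 0}
    - {"linear": [-0.005, -0.002, 0.003], "delta_rot": [0.2, 0, 0.4], "fingers": 0}
    - {"linear": [-0.005, -0.002, 0.003], "delta_rot": [0.2, 0, 0.4], "fingers": 255}
    - {"linear": [-0.005, -0.002, 0.003], "delta_rot": [0.2, 0, 0.4], "fingers": 255}
    - {"linear": [-0.005, -0.002, 0.003], "delta_rot": [0.2, 0, 0.4], "fingers": 255}
    - {"linear": [-0.005, -0.002, 0.003], "delta_rot": [0.2, 0, 0.4], "fingers": 255}
    - {"linear": [-0.005, -0.002, 0.003], "delta_rot": [0.2, 0, 0.4], "fingers": 255}
    - {"linear": [-0.005, -0.002, 0.003], "delta_rot": [0.2, 0, 0.4], "fingers": 255}

```text
time: 2.8
tool_pos: [0.4608, 0.2518, 0.0029]
tool_rot: [-0.0, 0.563, 0.827, -0.0]
contact_force: [2.1, 0.2, 2.3]
gripper_width: 0.696
```

```bash
python3 -c "
from h import *
goal(.4615,.2523,.004,111.5);print(state()['ft_torque'])
wristlook('w4.png')
goal(.4615,.2523,.004,111.5)"
```

```text
t 2.8 lin [ 0.0002  0.0008 -0.0011] rot [-0.04 -0.03 -0.01] pos [0.4608 0.2518 0.0029] F [2.09 0.25 2.35] w 0.696 q [ 0.36  0.08  2.    0.    1.06 -0.02]
[-0.00590938 -0.29251408 -0.04688093]
lid [453.4 270.4] [59.2 70.2] 21.4
t 2.85 lin [ 0.0002  0.0008 -0.0011] rot [-0.04 -0.03 -0.  ] pos [0.4608 0.2518 0.0029] F [2.21 0.43 1.91] w 0.693 q [ 0.36  0.08  2.    0.    1.06 -0.02]
```

View pics/w4.png

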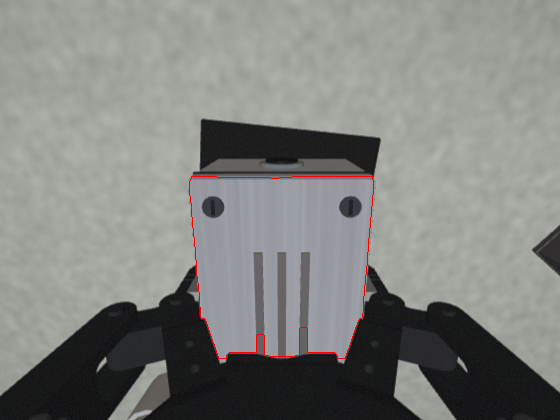

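Gripped at about 59 mm and centred. Lifting.

Call:
apply_moves:
  commands:
    - {"linear": [0, 0, -0.02], "delta_rot": [0, 0, 0], "fingers": 255}
    - {"linear": [0, 0, -0.06], "delta_rot": [0, 0, 0], "fingers": 255}
    - {"linear": [0, 0, -0.1], "delta_rot": [0, 0, 0], "fingers": 255}
    - {"linear": [0, 0, -0.12], "delta_rot": [0, 0, 0], "fingers": 255}
    - {"linear": [0, 0, -0.12], "delta_rot": [0, 0, 0], "fingers": 255}
    - {"linear": [0, 0, -0.12], "delta_rot": [0, 0, 0], "fingers": 255}
    - {"linear": [0, 0, -0.12], "delta_rot": [0, 0, 0], "fingers": 255}
    - {"linear": [0, 0, -0.12], "delta_rot": [0, 0, 0], "fingers": 255}

```text
time: 3.65
tool_pos: [0.4588, 0.251, 0.1197]
tool_rot: [-0.002, 0.563, 0.827, -0.003]
contact_force: [0.5, 0.5, -3.7]
gripper_width: 0.695
```

```bash
cat >> h.py <<'E'
def tq(name=None,k=3):
    for i in range(k):
        s=state(); Rm=q2R(s['tool_rot']); print('t',round(s['time'],2),'pos',s['tool_pos'].round(4),'F',np.round(s['contact_force'],2),'Ttool',(Rm.T@s['ft_torque']).round(4),'je',np.round(s['joint_efforts'][3:],3),'w',round(s['gripper_width'],3))
        im=eyes.grab_frame('wrist')
        if name: cv2.imwrite('pics/'+name,im[:,:,::-1])
E
python3 -c "
from h import *
tq('w5.png')"
```

```text
t 3.65 pos [0.4588 0.251  0.1197] F [ 0.51  0.51 -3.75] Ttool [-0.0101  0.0251 -0.0084] je [ 0.007  0.023 -0.   ] w 0.695
t 3.7 pos [0.4592 0.2512 0.1201] F [-0.32  0.54 -4.36] Ttool [-0.0208 -0.0052 -0.0519] je [ 0.006  0.027 -0.   ] w 0.696
t 3.75 pos [0.4595 0.2513 0.1207] F [ 1.35 -0.44 -3.64] Ttool [-0.0175 -0.0667  0.0041] je [ 0.006  0.027 -0.   ] w 0.695
```

View pics/w5.png

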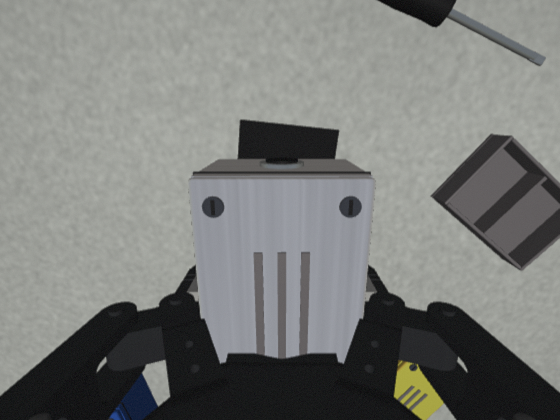

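Call:
apply_moves:
  commands:
    - {"linear": [0.05, 0, 0], "delta_rot": [0, 0, 0], "fingers": 255}
    - {"linear": [0, 0, 0], "delta_rot": [0, 0, 0], "fingers": 255}
    - {"linear": [-0.05, 0, 0], "delta_rot": [0, 0, 0], "fingers": 255}
    - {"linear": [-0.05, 0, 0], "delta_rot": [0, 0, 0], "fingers": 255}
    - {"linear": [0, 0, 0], "delta_rot": [0, 0, 0], "fingers": 255}
    - {"linear": [0.05, 0, 0], "delta_rot": [0, 0, 0], "fingers": 255}
    - {"linear": [0.05, 0, 0], "delta_rot": [0, 0, 0], "fingers": 255}
    - {"linear": [0, 0, 0], "delta_rot": [0, 0, 0], "fingers": 255}

```text
time: 4.6
tool_pos: [0.4588, 0.2559, 0.1223]
tool_rot: [-0.002, 0.559, 0.829, 0.0]
contact_force: [2.4, -1.3, -3.1]
gripper_width: 0.696
```

Call:
apply_moves:
  commands:
    - {"linear": [-0.05, 0, 0], "delta_rot": [0, 0, 0], "fingers": 255}
    - {"linear": [-0.05, 0, 0], "delta_rot": [0, 0, 0], "fingers": 255}
    - {"linear": [0, 0, 0], "delta_rot": [0, 0, 0], "fingers": 255}
    - {"linear": [0.05, 0, 0], "delta_rot": [0, 0, 0], "fingers": 255}
    - {"linear": [0.05, 0, 0], "delta_rot": [0, 0, 0], "fingers": 255}
    - {"linear": [0, 0, 0], "delta_rot": [0, 0, 0], "fingers": 255}
    - {"linear": [-0.05, 0, 0], "delta_rot": [0, 0, 0], "fingers": 255}
    - {"linear": [-0.05, 0, 0], "delta_rot": [0, 0, 0], "fingers": 255}

```text
time: 5.4
tool_pos: [0.4806, 0.2007, 0.1224]
tool_rot: [0.0, 0.565, 0.825, -0.001]
contact_force: [0.4, 0.2, -2.9]
gripper_width: 0.696
```

```bash
python3 -c "
from h import *
tq(k=10)"
```

```text
t 5.4 pos [0.4806 0.2007 0.1224] F [ 0.39  0.21 -2.87] Ttool [-0.0354  0.0551  0.0195] je [-0.464 -0.018 -0.333] w 0.696
t 5.45 pos [0.4797 0.2027 0.1223] F [ 0.2  0.1 -3.4] Ttool [-0.0504  0.0225 -0.0188] je [-0.244 -0.023 -0.089] w 0.691
t 5.5 pos [0.4791 0.2039 0.1222] F [ 0.04 -0.39 -3.35] Ttool [-0.0243 -0.0252 -0.009 ] je [-0.102 -0.009 -0.022] w 0.697
t 5.55 pos [0.4788 0.2048 0.1221] F [-0.34  0.39 -3.7 ] Ttool [ 0.0079 -0.0701  0.0122] je [-0.049  0.    -0.004] w 0.695
t 5.6 pos [0.4786 0.2053 0.1222] F [ 0.09 -0.13 -3.46] Ttool [-0.0242  0.076  -0.0074] je [-0.028  0.005  0.001] w 0.693
t 5.65 pos [0.4784 0.2057 0.1222] F [ 0.21  0.51 -3.48] Ttool [ 0.0387 -0.0268 -0.0156] je [-0.018  0.007  0.001] w 0.698
t 5.7 pos [0.4784 0.2058 0.1222] F [ 0.29 -0.11 -3.9 ] Ttool [-0.0403  0.0047  0.0076] je [-0.012  0.009  0.001] w 0.695
t 5.75 pos [0.4784 0.2059 0.1223] F [ 0.33  0.06 -3.08] Ttool [ 0.0228 -0.0003  0.0426] je [-0.006  0.009  0.001] w 0.693
t 5.8 pos [0.4784 0.2059 0.1223] F [-0.1  -0.35 -3.71] Ttool [ 0.0189 -0.0154  0.0339] je [-0.002  0.01   0.001] w 0.694
t 5.85 pos [0.4785 0.2059 0.1224] F [-0.16  0.36 -3.37] Ttool [ 0.0294  0.0417 -0.0011] je [0.001 0.01  0.001] w 0.695
```

Call:
apply_moves:
  commands:
    - {"linear": [0.05, 0, 0], "delta_rot": [0, 0, 0], "fingers": 255}
    - {"linear": [0.1, 0, 0], "delta_rot": [0, 0, 0], "fingers": 255}
    - {"linear": [0.1, 0, 0], "delta_rot": [0, 0, 0], "fingers": 255}
    - {"linear": [0.05, 0, 0], "delta_rot": [0, 0, 0], "fingers": 255}
    - {"linear": [0, 0, 0], "delta_rot": [0, 0, 0], "fingers": 255}
    - {"linear": [0.05, 0, 0], "delta_rot": [0, 0, 0], "fingers": 255}
    - {"linear": [0.1, 0, 0], "delta_rot": [0, 0, 0], "fingers": 255}
    - {"linear": [0.1, 0, 0], "delta_rot": [0, 0, 0], "fingers": 255}

```text
time: 6.7
tool_pos: [0.4411, 0.3008, 0.1227]
tool_rot: [-0.002, 0.562, 0.827, 0.0]
contact_force: [1.0, -1.2, -3.8]
gripper_width: 0.696
```

```bash
python3 -c "
from h import *
tq('w6.png',k=10)
goal(.4615,.2523,.123,111.5)"
```

```text
t 6.7 pos [0.4411 0.3008 0.1227] F [ 0.99 -1.18 -3.8 ] Ttool [ 0.0263 -0.0729 -0.0464] je [ 0.449 -0.046  0.339] w 0.696
t 6.75 pos [0.4416 0.2994 0.1226] F [ 0.75  0.26 -3.41] Ttool [ 0.0007  0.0028 -0.0262] je [ 0.232 -0.01   0.085] w 0.698
t 6.8 pos [0.4418 0.2987 0.1225] F [-0.01  0.39 -4.23] Ttool [-0.0011  0.0059  0.0039] je [0.089 0.    0.02 ] w 0.697
t 6.85 pos [0.442  0.2983 0.1224] F [-0.11 -0.24 -4.25] Ttool [ 0.0112  0.0209 -0.0352] je [0.038 0.005 0.003] w 0.7
t 6.9 pos [0.4421 0.298  0.1224] F [ 0.24 -0.53 -2.39] Ttool [-0.0097  0.0079 -0.0031] je [ 0.021  0.007 -0.001] w 0.698
t 6.95 pos [0.4422 0.2979 0.1224] F [-0.22 -0.34 -3.89] Ttool [ 0.0323 -0.0429 -0.0434] je [ 0.015  0.008 -0.002] w 0.699
t 7.0 pos [0.4422 0.2978 0.1224] F [-0.3  -0.16 -2.96] Ttool [ 0.0068  0.0267 -0.0647] je [ 0.012  0.008 -0.002] w 0.694
t 7.05 pos [0.4423 0.2978 0.1225] F [ 0.52  0.13 -3.78] Ttool [-0.0008  0.0356  0.0775] je [ 0.01   0.009 -0.001] w 0.697
t 7.1 pos [0.4423 0.2978 0.1225] F [ 0.89  0.79 -3.57] Ttool [ 0.0024 -0.0283 -0.0704] je [ 0.009  0.009 -0.001] w 0.696
t 7.15 pos [0.4423 0.2978 0.1225] F [ 0.17  0.12 -3.3 ] Ttool [0.008  0.0073 0.027 ] je [ 0.008  0.009 -0.001] w 0.692
t 7.2 lin [-0.0494  0.0012 -0.0005] rot [-0.11 -0.03 -0.03] pos [0.4424 0.2978 0.1225] F [-0.07  0.8  -2.46] w 0.694 q [ 0.45 -0.07  1.92  0.    1.29  0.08]
```

The joint-4 torque differs by only about 0.01 N·m between the two ends, where a loose core would give about 0.09. So the left case is solid. I'll stand it back on its mat.

Call:
apply_moves:
  commands:
    - {"linear": [-0.049, 0.001, 0], "delta_rot": [0, 0, 0], "fingers": 255}
    - {"linear": [-0.049, 0.001, 0], "delta_rot": [0, 0, 0], "fingers": 255}
    - {"linear": [-0.049, 0.001, 0.04], "delta_rot": [0, 0, 0], "fingers": 255}
    - {"linear": [-0.049, 0.001, 0.08], "delta_rot": [0, 0, 0], "fingers": 255}
    - {"linear": [-0.049, 0.001, 0.1], "delta_rot": [0, 0, 0], "fingers": 255}
    - {"linear": [-0.049, 0.001, 0.11], "delta_rot": [0, 0, 0], "fingers": 255}
    - {"linear": [-0.049, 0.001, 0.11], "delta_rot": [0, 0, 0], "fingers": 255}
    - {"linear": [-0.049, 0.001, 0.11], "delta_rot": [0, 0, 0], "fingers": 255}

```text
time: 8.0
tool_pos: [0.462, 0.2534, 0.0138]
tool_rot: [-0.0, 0.563, 0.827, 0.0]
contact_force: [-0.1, 0.1, -3.4]
gripper_width: 0.698
```

```bash
python3 -c "
from h import *
goal(.461,.252,.003,111.5)"
```

```text
t 8.0 lin [-0.001  -0.0014  0.0108] rot [ 0.02 -0.04 -0.01] pos [0.462  0.2534 0.0138] F [-0.11  0.06 -3.36] w 0.698 q [ 0.36  0.06  1.99  0.    1.08 -0.02]
```

Call:
apply_moves:
  commands:
    - {"linear": [-0.001, -0.001, 0.005], "delta_rot": [0, 0, 0], "fingers": 255}
    - {"linear": [-0.001, -0.001, 0.009], "delta_rot": [0, 0, 0], "fingers": 255}
    - {"linear": [-0.001, -0.001, 0.011], "delta_rot": [0, 0, 0], "fingers": 255}
    - {"linear": [-0.001, -0.001, 0.011], "delta_rot": [0, 0, 0], "fingers": 255}
    - {"linear": [-0.001, -0.001, 0.011], "delta_rot": [0, 0, 0], "fingers": 255}
    - {"linear": [-0.001, -0.001, 0.011], "delta_rot": [0, 0, 0], "fingers": 255}
    - {"linear": [-0.001, -0.001, 0.011], "delta_rot": [0, 0, 0], "fingers": 255}
    - {"linear": [-0.001, -0.001, 0.011], "delta_rot": [0, 0, 0], "fingers": 255}

```text
time: 8.8
tool_pos: [0.461, 0.2519, 0.0029]
tool_rot: [-0.0, 0.563, 0.827, -0.0]
contact_force: [-3.6, -1.9, 6.4]
gripper_width: 0.7
```

```bash
python3 -c "
from h import *
goal(.461,.252,.003,111.5)"
```

```text
t 8.8 lin [ 0.0001  0.0001 -0.0001] rot [-0.05 -0.03 -0.  ] pos [0.461  0.2519 0.0029] F [-3.63 -1.94  6.37] w 0.7 q [ 0.36  0.08  2.    0.    1.06 -0.02]
```

Standing on the mat. Releasing and rising.

Call:
apply_moves:
  commands:
    - {"linear": [0, 0, 0], "delta_rot": [0, 0, 0], "fingers": 0}
    - {"linear": [0, 0, 0], "delta_rot": [0, 0, 0], "fingers": 0}
    - {"linear": [0, 0, 0], "delta_rot": [0, 0, 0], "fingers": 0}
    - {"linear": [0, 0, 0], "delta_rot": [0, 0, 0], "fingers": 0}
    - {"linear": [0, 0, -0.03], "delta_rot": [0, 0, 0], "fingers": 0}
    - {"linear": [0, 0, -0.08], "delta_rot": [0, 0, 0], "fingers": 0}
    - {"linear": [0, 0, -0.13], "delta_rot": [0, 0, 0], "fingers": 0}
    - {"linear": [0, 0, -0.165], "delta_rot": [0, 0, 0], "fingers": 0}

```text
time: 9.6
tool_pos: [0.4616, 0.2521, 0.1703]
tool_rot: [0.0, 0.563, 0.827, 0.001]
contact_force: [0.7, 0.6, 0.8]
gripper_width: 0.999
```

```bash
python3 -c "
from h import *
wristlook('w7.png')
goal(.492,-.012,.17,86.2)"
```

```text
lid [461.5 250. ] [ 60.6 112.4] 21.4
t 9.65 lin [-0.2568 -0.072   0.0057] rot [ 0.67 -0.18 25.31] pos [0.4647 0.2533 0.1767] F [1.77 1.94 4.11] w 1.0 q [ 0.36 -0.15  1.9   0.    1.38 -0.02]
```

View pics/w7.png

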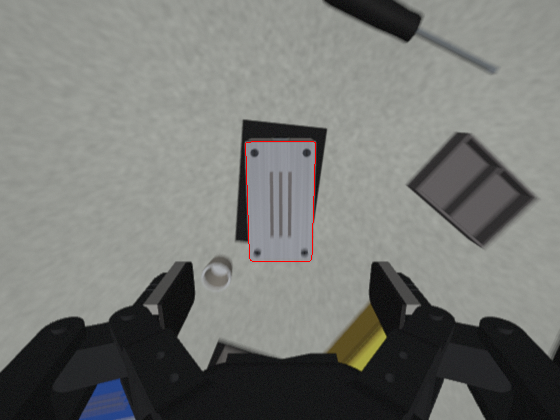

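The left case is back on its mat: its lid is again centred near (281,200). On to the middle one.

Call:
apply_moves:
  commands:
    - {"linear": [-0.257, -0.069, 0], "delta_rot": [0, 0, 25.3], "fingers": 0}
    - {"linear": [-0.257, -0.069, 0], "delta_rot": [0, 0, 25.3], "fingers": 0}
    - {"linear": [-0.257, -0.069, 0], "delta_rot": [0, 0, 25.3], "fingers": 0}
    - {"linear": [-0.257, -0.069, 0], "delta_rot": [0, 0, 25.3], "fingers": 0}
    - {"linear": [-0.257, -0.069, 0], "delta_rot": [0, 0, 25.3], "fingers": 0}
    - {"linear": [-0.257, -0.069, 0], "delta_rot": [0, 0, 25.3], "fingers": 0}
    - {"linear": [-0.257, -0.069, 0], "delta_rot": [0, 0, 25.3], "fingers": 0}
    - {"linear": [-0.257, -0.069, 0], "delta_rot": [0, 0, 25.3], "fingers": 0}

```text
time: 10.45
tool_pos: [0.4904, -0.0126, 0.166]
tool_rot: [-0.001, 0.73, 0.683, -0.001]
contact_force: [-0.5, -0.6, 0.7]
gripper_width: 0.999
```

```bash
python3 -c "
from h import *
wristlook('w8.png')
goal(.492,-.012,.003,86.2)"
```

```text
lid [645.2 -69.6] [56.6 56.3] 9.9
lid [494.7 -12.1] [111.2  60.1] 86.2
t 10.5 lin [1.000e-04 2.000e-03 1.631e-01] rot [-0.15 -0.02  0.03] pos [ 0.4904 -0.0121  0.1661] F [1.11 0.29 0.2 ] w 1.002 q [-0.18 -0.23  1.99 -0.    1.39 -0.11]
```

View pics/w8.png

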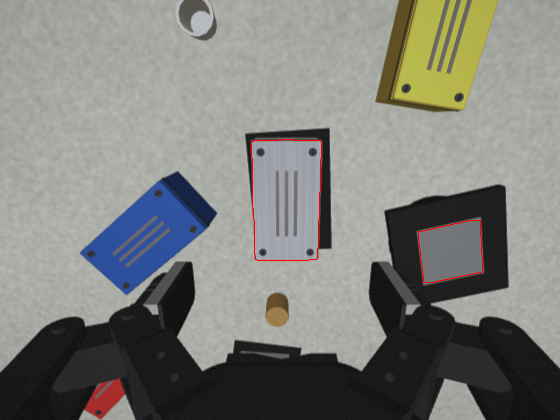

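The middle case is at (0.4937, -0.012). The blue look-alike's corner at (215,213) is close to the left finger, so I'll descend with the fingers partly closed (about 75 mm open).

Call:
apply_moves:
  commands:
    - {"linear": [0, 0.003, 0.04], "delta_rot": [0, 0, 0], "fingers": 30}
    - {"linear": [0, 0.003, 0.07], "delta_rot": [0, 0, 0], "fingers": 30}
    - {"linear": [0, 0.003, 0.09], "delta_rot": [0, 0, 0], "fingers": 30}
    - {"linear": [0, 0.003, 0.09], "delta_rot": [0, 0, 0], "fingers": 30}
    - {"linear": [0, 0.003, 0.12], "delta_rot": [0, 0, 0], "fingers": 30}
    - {"linear": [0, 0.003, 0.15], "delta_rot": [0, 0, 0], "fingers": 30}
    - {"linear": [0, 0.003, 0.163], "delta_rot": [0, 0, 0], "fingers": 30}
    - {"linear": [0, 0.003, 0.163], "delta_rot": [0, 0, 0], "fingers": 30}

```text
time: 11.3
tool_pos: [0.4921, -0.0121, 0.0024]
tool_rot: [-0.002, 0.73, 0.684, -0.002]
contact_force: [0.1, 0.7, 0.7]
gripper_width: 0.881
```

```bash
python3 -c "
from h import *
wristlook('w9.png')
goal(.4935,-.012,.003,86.2)"
```

```text
lid [496.3   6.6] [72.2 59.4] 86.2
t 11.35 lin [0.0005 0.0001 0.0008] rot [-0.13  0.01  0.05] pos [ 0.4934 -0.0125  0.0038] F [ 0.35 -0.06  0.54] w 0.88 q [-0.18  0.01  2.07 -0.    1.06 -0.11]
```

View pics/w9.png

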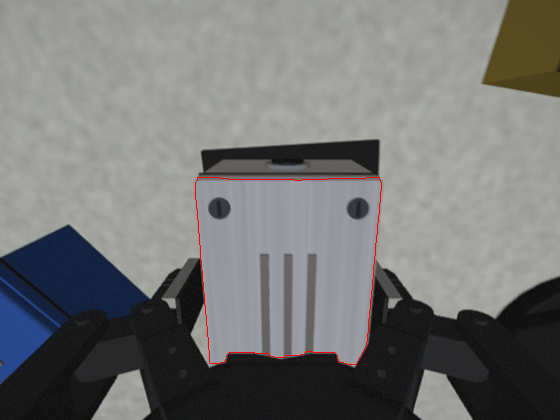

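Call:
apply_moves:
  commands:
    - {"linear": [0, 0.002, 0], "delta_rot": [0, 0, 0], "fingers": 30}
    - {"linear": [0, 0.002, 0], "delta_rot": [0, 0, 0], "fingers": 255}
    - {"linear": [0, 0.002, 0], "delta_rot": [0, 0, 0], "fingers": 255}
    - {"linear": [0, 0.002, 0], "delta_rot": [0, 0, 0], "fingers": 255}
    - {"linear": [0, 0.002, 0], "delta_rot": [0, 0, 0], "fingers": 255}
    - {"linear": [0, 0.002, 0], "delta_rot": [0, 0, 0], "fingers": 255}
    - {"linear": [0, 0.002, 0], "delta_rot": [0, 0, 0], "fingers": 255}
    - {"linear": [0, 0.002, 0], "delta_rot": [0, 0, 0], "fingers": 255}

```text
time: 12.15
tool_pos: [0.4967, -0.0133, 0.0055]
tool_rot: [0.0, 0.73, 0.683, 0.0]
contact_force: [-1.2, -0.0, 6.2]
gripper_width: 0.697
```

```bash
python3 -c "
from h import *
goal(.4935,-.012,.003,86.2)"
```

```text
t 12.15 lin [ 0.0011 -0.0033  0.0025] rot [0.04 0.02 0.  ] pos [ 0.4967 -0.0133  0.0055] F [-1.22 -0.01  6.17] w 0.697 q [-0.18  0.01  2.07 -0.    1.06 -0.11]
```

Call:
apply_moves:
  commands:
    - {"linear": [0, 0, -0.02], "delta_rot": [0, 0, 0], "fingers": 255}
    - {"linear": [0, 0, -0.06], "delta_rot": [0, 0, 0], "fingers": 255}
    - {"linear": [0, 0, -0.1], "delta_rot": [0, 0, 0], "fingers": 255}
    - {"linear": [0, 0, -0.12], "delta_rot": [0, 0, 0], "fingers": 255}
    - {"linear": [0, 0, -0.12], "delta_rot": [0, 0, 0], "fingers": 255}
    - {"linear": [0, 0, -0.12], "delta_rot": [0, 0, 0], "fingers": 255}
    - {"linear": [0, 0, -0.12], "delta_rot": [0, 0, 0], "fingers": 255}
    - {"linear": [0, 0, -0.12], "delta_rot": [0, 0, 0], "fingers": 255}

```text
time: 12.95
tool_pos: [0.4939, -0.0128, 0.1209]
tool_rot: [-0.002, 0.73, 0.683, -0.002]
contact_force: [-0.4, 0.2, -3.8]
gripper_width: 0.693
```

```bash
python3 -c "
from h import *
tq('w10.png',k=5)"
```

```text
t 12.95 pos [ 0.4939 -0.0128  0.1209] F [-0.37  0.23 -3.83] Ttool [ 0.0197 -0.0136  0.0344] je [0.005 0.019 0.   ] w 0.693
t 13.0 pos [ 0.4941 -0.0129  0.1212] F [-0.36 -0.18 -4.02] Ttool [ 0.0063 -0.0182 -0.0054] je [ 0.005  0.025 -0.   ] w 0.69
t 13.05 pos [ 0.4945 -0.0129  0.1217] F [-0.65 -0.19 -4.53] Ttool [-0.0445  0.0036 -0.0252] je [ 0.005  0.027 -0.   ] w 0.699
t 13.1 pos [ 0.4947 -0.013   0.1221] F [ 0.1  -0.46 -4.07] Ttool [ 0.0636  0.0227 -0.0669] je [ 0.005  0.025 -0.   ] w 0.695
t 13.15 pos [ 0.495  -0.013   0.1225] F [ 0.13 -0.51 -4.38] Ttool [-0.0273  0.0461  0.0189] je [ 0.005  0.023 -0.   ] w 0.692
```

View pics/w10.png

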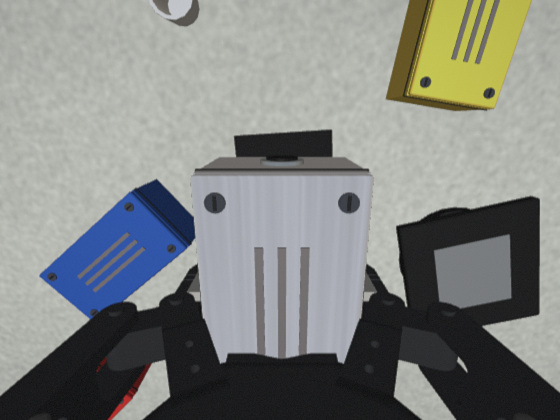

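The case is held clear of its neighbours. Shaking it now.

Call:
apply_moves:
  commands:
    - {"linear": [0.05, 0, 0], "delta_rot": [0, 0, 0], "fingers": 255}
    - {"linear": [0, 0, 0], "delta_rot": [0, 0, 0], "fingers": 255}
    - {"linear": [-0.05, 0, 0], "delta_rot": [0, 0, 0], "fingers": 255}
    - {"linear": [-0.05, 0, 0], "delta_rot": [0, 0, 0], "fingers": 255}
    - {"linear": [0, 0, 0], "delta_rot": [0, 0, 0], "fingers": 255}
    - {"linear": [0.05, 0, 0], "delta_rot": [0, 0, 0], "fingers": 255}
    - {"linear": [0.05, 0, 0], "delta_rot": [0, 0, 0], "fingers": 255}
    - {"linear": [0, 0, 0], "delta_rot": [0, 0, 0], "fingers": 255}

```text
time: 14.0
tool_pos: [0.4959, -0.0083, 0.1234]
tool_rot: [-0.001, 0.727, 0.687, 0.0]
contact_force: [1.6, -2.4, -3.8]
gripper_width: 0.696
```

Call:
apply_moves:
  commands:
    - {"linear": [-0.05, 0, 0], "delta_rot": [0, 0, 0], "fingers": 255}
    - {"linear": [-0.05, 0, 0], "delta_rot": [0, 0, 0], "fingers": 255}
    - {"linear": [0, 0, 0], "delta_rot": [0, 0, 0], "fingers": 255}
    - {"linear": [0.05, 0, 0], "delta_rot": [0, 0, 0], "fingers": 255}
    - {"linear": [0.05, 0, 0], "delta_rot": [0, 0, 0], "fingers": 255}
    - {"linear": [0, 0, 0], "delta_rot": [0, 0, 0], "fingers": 255}
    - {"linear": [-0.05, 0, 0], "delta_rot": [0, 0, 0], "fingers": 255}
    - {"linear": [-0.05, 0, 0], "delta_rot": [0, 0, 0], "fingers": 255}

```text
time: 14.8
tool_pos: [0.4921, -0.0676, 0.1238]
tool_rot: [0.001, 0.732, 0.681, -0.002]
contact_force: [-1.3, 0.9, -4.6]
gripper_width: 0.695
```

```bash
python3 -c "
from h import *
tq(k=10)"
```

```text
t 14.8 pos [ 0.4921 -0.0676  0.1238] F [-1.3   0.91 -4.56] Ttool [-0.029   0.1302 -0.0024] je [-0.549 -0.063 -0.368] w 0.695
t 14.85 pos [ 0.4921 -0.0654  0.1236] F [ 0.1  -0.03 -5.46] Ttool [-0.0406  0.0119  0.0479] je [-0.264 -0.055 -0.093] w 0.694
t 14.9 pos [ 0.492  -0.064   0.1234] F [ 1.15  0.71 -4.46] Ttool [ 0.018   0.0089 -0.0174] je [-0.107 -0.026 -0.02 ] w 0.697
t 14.95 pos [ 0.492  -0.0631  0.1233] F [ 0.68  0.68 -4.78] Ttool [ 0.0159  0.0191 -0.0322] je [-0.05  -0.008 -0.001] w 0.694
t 15.0 pos [ 0.492  -0.0626  0.1232] F [ 0.4  -0.46 -4.49] Ttool [ 0.0527 -0.0247 -0.0016] je [-0.029  0.001  0.003] w 0.703
t 15.05 pos [ 0.4921 -0.0622  0.1232] F [-0.27 -0.79 -4.87] Ttool [-0.0416  0.0063  0.0527] je [-0.019  0.005  0.003] w 0.699
t 15.1 pos [ 0.4921 -0.0621  0.1232] F [-0.4  -0.29 -4.45] Ttool [ 0.0228  0.0011 -0.0076] je [-0.012  0.008  0.003] w 0.696
t 15.15 pos [ 0.4922 -0.062   0.1233] F [ 0.46  0.3  -4.5 ] Ttool [ 0.0151 -0.0043 -0.0232] je [-0.007  0.01   0.002] w 0.696
t 15.2 pos [ 0.4922 -0.0621  0.1233] F [ 0.9  -0.67 -5.29] Ttool [ 0.0357 -0.0282 -0.0212] je [-0.003  0.011  0.002] w 0.696
t 15.25 pos [ 0.4922 -0.0622  0.1234] F [ 0.26  0.18 -4.31] Ttool [0.046  0.0339 0.0099] je [0.001 0.011 0.001] w 0.7
```

Call:
apply_moves:
  commands:
    - {"linear": [0.05, 0, 0], "delta_rot": [0, 0, 0], "fingers": 255}
    - {"linear": [0.1, 0, 0], "delta_rot": [0, 0, 0], "fingers": 255}
    - {"linear": [0.1, 0, 0], "delta_rot": [0, 0, 0], "fingers": 255}
    - {"linear": [0.05, 0, 0], "delta_rot": [0, 0, 0], "fingers": 255}
    - {"linear": [0, 0, 0], "delta_rot": [0, 0, 0], "fingers": 255}
    - {"linear": [0.05, 0, 0], "delta_rot": [0, 0, 0], "fingers": 255}
    - {"linear": [0.1, 0, 0], "delta_rot": [0, 0, 0], "fingers": 255}
    - {"linear": [0.1, 0, 0], "delta_rot": [0, 0, 0], "fingers": 255}

```text
time: 16.1
tool_pos: [0.4988, 0.0396, 0.1235]
tool_rot: [-0.002, 0.729, 0.684, 0.0]
contact_force: [-0.3, -1.1, -4.7]
gripper_width: 0.695
```

```bash
python3 -c "
from h import *
tq('w11.png',k=10)
goal(.495,-.013,.122,86.2)"
```

```text
t 16.1 pos [0.4988 0.0396 0.1235] F [-0.32 -1.1  -4.75] Ttool [ 0.0558 -0.1368 -0.0015] je [ 0.502 -0.021  0.36 ] w 0.695
t 16.15 pos [0.4987 0.0382 0.1234] F [-1.22 -0.15 -3.94] Ttool [ 0.0032 -0.0525  0.0237] je [0.256 0.014 0.091] w 0.697
t 16.2 pos [0.4987 0.0374 0.1234] F [ 0.09 -0.54 -5.23] Ttool [-0.0061 -0.0331 -0.0068] je [0.095 0.015 0.021] w 0.695
t 16.25 pos [0.4987 0.037  0.1233] F [ 0.37 -0.3  -4.29] Ttool [-0.0459 -0.0091  0.0101] je [0.038 0.013 0.003] w 0.697
t 16.3 pos [0.4987 0.0367 0.1234] F [-0.03  0.65 -4.14] Ttool [-0.0595 -0.0628 -0.0312] je [ 0.02   0.012 -0.001] w 0.695
t 16.35 pos [0.4988 0.0365 0.1234] F [ 0.46  0.05 -4.67] Ttool [0.0098 0.0066 0.0452] je [ 0.014  0.011 -0.002] w 0.696
t 16.4 pos [0.4988 0.0364 0.1234] F [-0.41 -0.03 -4.11] Ttool [ 0.0068 -0.0507  0.042 ] je [ 0.012  0.011 -0.002] w 0.691
t 16.45 pos [0.4988 0.0364 0.1234] F [-0.95 -0.55 -4.7 ] Ttool [-0.0109 -0.0654 -0.0107] je [ 0.01   0.01  -0.002] w 0.697
t 16.5 pos [0.4988 0.0364 0.1234] F [ 0.26  0.27 -4.67] Ttool [-0.0174 -0.0156  0.0235] je [ 0.008  0.01  -0.001] w 0.694
t 16.55 pos [0.4988 0.0364 0.1234] F [-0.6   0.06 -4.61] Ttool [0.0261 0.0094 0.0149] je [ 0.007  0.01  -0.001] w 0.697
t 16.6 lin [-0.0496 -0.0005  0.0015] rot [-0.11  0.02 -0.03] pos [0.4988 0.0365 0.1235] F [ 0.47 -0.41 -4.06] w 0.698 q [-0.08 -0.16  2.   -0.    1.3  -0.01]
```

The middle torque readings are ambiguous: the mean difference is about -0.03. I'll take more samples while it is still at the + end.

```bash
cat >> h.py <<'E'
def mean(k=20):
    a=[]
    for i in range(k):
        s=state(); Rm=q2R(s['tool_rot']); a.append(np.r_[Rm.T@s['ft_torque'],Rm.T@s['contact_force'],s['joint_efforts'],s['tool_rot'][0],s['tool_rot'][3]]); eyes.grab_frame('top')
    a=np.array(a); print('T',a[:,:3].mean(0).round(4),'se',(a[:,:3].std(0)/k**.5).round(4),'F',a[:,3:6].mean(0).round(2),'je',a[:,6:12].mean(0).round(3),'t',state()['time'])
E
python3 -c "
from h import *
mean(16)"
```

```text
T [-0.0006 -0.0157 -0.0142] se [0.0073 0.0038 0.0085] F [-0.16 -0.01  4.3 ] je [-1.1000e-02 -3.0135e+01 -3.7287e+01  5.0000e-03  9.0000e-03 -0.0000e+00] t 17.4
```

View pics/w11.png

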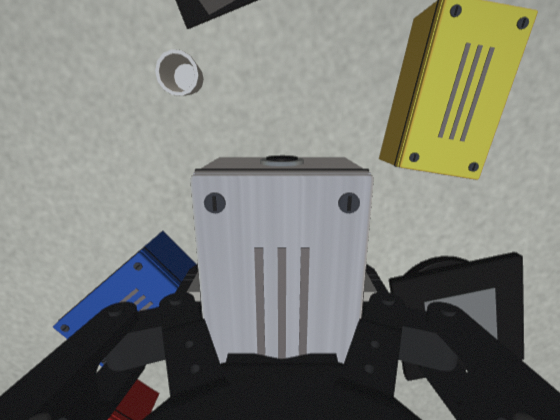

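The + end mean is -0.016 ± 0.004 and the − end about 0.003 ± 0.009. That difference is far below 0.1, so the middle case is solid. I'll set it back.

Call:
apply_moves:
  commands:
    - {"linear": [-0.05, 0, 0], "delta_rot": [0, 0, 0], "fingers": 255}
    - {"linear": [-0.05, 0, 0], "delta_rot": [0, 0, 0], "fingers": 255}
    - {"linear": [-0.05, 0, 0.04], "delta_rot": [0, 0, 0], "fingers": 255}
    - {"linear": [-0.05, 0, 0.08], "delta_rot": [0, 0, 0], "fingers": 255}
    - {"linear": [-0.05, 0, 0.1], "delta_rot": [0, 0, 0], "fingers": 255}
    - {"linear": [-0.05, 0, 0.11], "delta_rot": [0, 0, 0], "fingers": 255}
    - {"linear": [-0.05, 0, 0.11], "delta_rot": [0, 0, 0], "fingers": 255}
    - {"linear": [-0.05, 0, 0.11], "delta_rot": [0, 0, 0], "fingers": 255}

```text
time: 18.2
tool_pos: [0.4965, -0.0132, 0.0148]
tool_rot: [0.0, 0.73, 0.683, -0.0]
contact_force: [0.3, 0.5, -3.9]
gripper_width: 0.695
```

```bash
python3 -c "
from h import *
goal(.4955,-.0128,.0045,86.2)"
```

```text
t 18.2 lin [ 0.0004 -0.0011  0.0103] rot [ 0.02  0.03 -0.  ] pos [ 0.4965 -0.0132  0.0148] F [ 0.26  0.5  -3.86] w 0.695 q [-0.18 -0.01  2.07 -0.    1.08 -0.11]
```

Call:
apply_moves:
  commands:
    - {"linear": [0, -0.001, 0.005], "delta_rot": [0, 0, 0], "fingers": 255}
    - {"linear": [0, -0.001, 0.008], "delta_rot": [0, 0, 0], "fingers": 255}
    - {"linear": [0, -0.001, 0.01], "delta_rot": [0, 0, 0], "fingers": 255}
    - {"linear": [0, -0.001, 0.01], "delta_rot": [0, 0, 0], "fingers": 255}
    - {"linear": [0, -0.001, 0.01], "delta_rot": [0, 0, 0], "fingers": 255}
    - {"linear": [0, -0.001, 0.01], "delta_rot": [0, 0, 0], "fingers": 255}
    - {"linear": [0, -0.001, 0.01], "delta_rot": [0, 0, 0], "fingers": 255}
    - {"linear": [0, -0.001, 0.01], "delta_rot": [0, 0, 0], "fingers": 255}

```text
time: 19.0
tool_pos: [0.4952, -0.0132, 0.0055]
tool_rot: [-0.0, 0.73, 0.683, -0.001]
contact_force: [-5.9, 0.4, 6.8]
gripper_width: 0.695
```

```bash
python3 -c "
from h import *
goal(.4955,-.0128,.0045,86.2)"
```

```text
t 19.0 lin [0.0004 0.0003 0.001 ] rot [-0.06  0.03  0.01] pos [ 0.4952 -0.0132  0.0055] F [-5.88  0.39  6.77] w 0.695 q [-0.18  0.01  2.07 -0.    1.07 -0.11]
```

Standing on the mat (6.8 N up). Releasing with a partial opening and rising.

Call:
apply_moves:
  commands:
    - {"linear": [0, 0, 0], "delta_rot": [0, 0, 0], "fingers": 30}
    - {"linear": [0, 0, 0], "delta_rot": [0, 0, 0], "fingers": 30}
    - {"linear": [0, 0, 0], "delta_rot": [0, 0, 0], "fingers": 30}
    - {"linear": [0, 0, 0], "delta_rot": [0, 0, 0], "fingers": 30}
    - {"linear": [0, 0, -0.04], "delta_rot": [0, 0, 0], "fingers": 30}
    - {"linear": [0, 0, -0.09], "delta_rot": [0, 0, 0], "fingers": 30}
    - {"linear": [0, 0, -0.14], "delta_rot": [0, 0, 0], "fingers": 30}
    - {"linear": [0, 0, -0.165], "delta_rot": [0, 0, 0], "fingers": 30}

```text
time: 19.8
tool_pos: [0.4968, -0.0134, 0.1739]
tool_rot: [0.002, 0.73, 0.683, 0.002]
contact_force: [1.2, -0.4, 0.9]
gripper_width: 0.883
```

```bash
python3 -c "
from h import *
wristlook('w12.png')
goal(.446,-.271,.17,81.5)"
```

```text
lid [646.8 -71.2] [57.3 57.3] 9.9
lid [495.6 -12.8] [112.3  61. ] 86.2
t 19.85 lin [-0.2602 -0.0355  0.0072] rot [0.62 0.07 4.7 ] pos [ 0.4986 -0.0137  0.1772] F [2.26 0.03 2.86] w 0.886 q [-0.18 -0.22  1.96 -0.    1.39 -0.11]
```

View pics/w12.png

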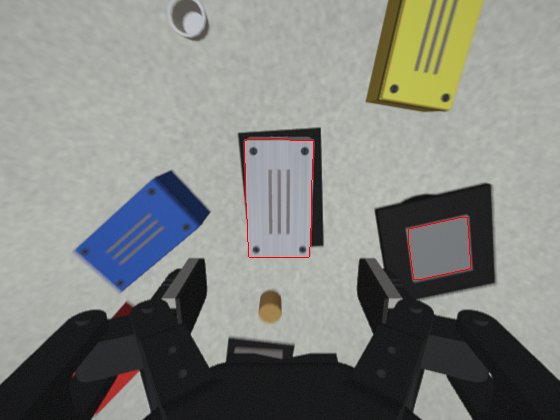

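The middle case is back on its mat in its former spot. Going to the right one.

Call:
apply_moves:
  commands:
    - {"linear": [-0.261, -0.033, 0], "delta_rot": [0, 0, 4.7], "fingers": 0}
    - {"linear": [-0.261, -0.033, 0], "delta_rot": [0, 0, 4.7], "fingers": 0}
    - {"linear": [-0.261, -0.033, 0], "delta_rot": [0, 0, 4.7], "fingers": 0}
    - {"linear": [-0.261, -0.033, 0], "delta_rot": [0, 0, 4.7], "fingers": 0}
    - {"linear": [-0.261, -0.033, 0], "delta_rot": [0, 0, 4.7], "fingers": 0}
    - {"linear": [-0.261, -0.033, 0], "delta_rot": [0, 0, 4.7], "fingers": 0}
    - {"linear": [-0.261, -0.033, 0], "delta_rot": [0, 0, 4.7], "fingers": 0}
    - {"linear": [-0.261, -0.033, 0], "delta_rot": [0, 0, 4.7], "fingers": 0}

```text
time: 20.65
tool_pos: [0.4443, -0.2703, 0.168]
tool_rot: [-0.001, 0.758, 0.653, -0.001]
contact_force: [-0.1, 1.2, -0.7]
gripper_width: 1.001
```

```bash
python3 -c "
from h import *
eyes.grab_frame('top');wristlook('w13.png')
goal(.446,-.271,.003,81.5)"
```

```text
lid [ 448.1 -270.9] [110.4  59.7] 81.5
t 20.75 lin [-0.0011  0.0019  0.1652] rot [-0.14 -0.02  0.11] pos [ 0.4446 -0.2697  0.1682] F [-0.51  0.08 -0.12] w 0.998 q [-0.69 -0.15  1.92 -0.    1.38 -0.54]
```

View pics/w13.png

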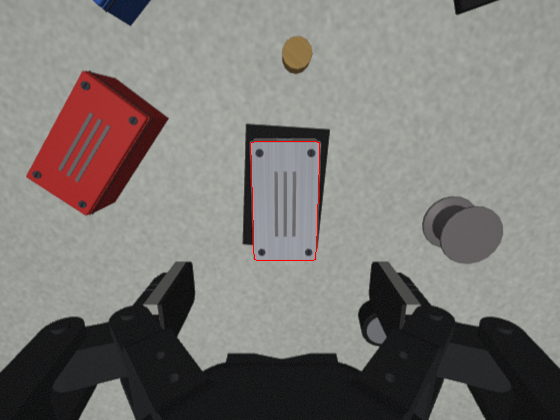

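The right case lies at (0.448, -0.271), and nothing is near the fingers. Descending.

Call:
apply_moves:
  commands:
    - {"linear": [0, 0.0035, 0.04], "delta_rot": [0, 0, 0], "fingers": 0}
    - {"linear": [0, 0.0035, 0.08], "delta_rot": [0, 0, 0], "fingers": 0}
    - {"linear": [0, 0.0035, 0.12], "delta_rot": [0, 0, 0], "fingers": 0}
    - {"linear": [0, 0.0035, 0.15], "delta_rot": [0, 0, 0], "fingers": 0}
    - {"linear": [0, 0.0035, 0.164], "delta_rot": [0, 0, 0], "fingers": 0}
    - {"linear": [0, 0.0035, 0.164], "delta_rot": [0, 0, 0], "fingers": 0}
    - {"linear": [0, 0.0035, 0.164], "delta_rot": [0, 0, 0], "fingers": 0}
    - {"linear": [0, 0.0035, 0.164], "delta_rot": [0, 0, 0], "fingers": 0}

```text
time: 21.55
tool_pos: [0.4492, -0.2727, 0.0069]
tool_rot: [0.001, 0.757, 0.653, -0.0]
contact_force: [0.7, -0.6, 0.2]
gripper_width: 1.003
```

```bash
python3 -c "
from h import *
wristlook('w14.png')
goal(.448,-.271,.003,81.5)"
```

```text
lid [ 450.1 -253.7] [82.6 59. ] 81.6
t 21.6 lin [ 0.0017 -0.0013  0.0038] rot [0.09 0.15 0.02] pos [ 0.449  -0.2728  0.0069] F [ 0.8 -0.9  0.6] w 0.999 q [-0.69  0.07  2.   -0.    1.07 -0.54]
```

View pics/w14.png

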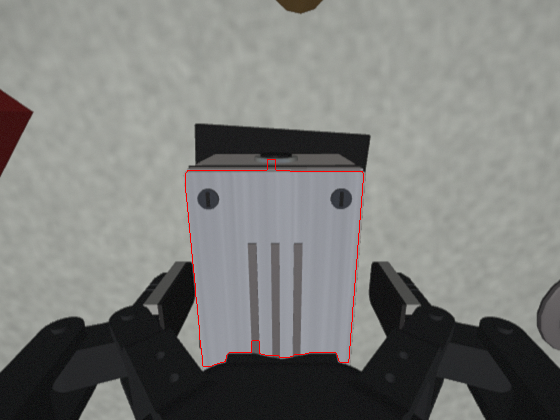

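Call:
apply_moves:
  commands:
    - {"linear": [0.0015, -0.002, 0.003], "delta_rot": [0, 0, 0], "fingers": 0}
    - {"linear": [0.0015, -0.002, 0.003], "delta_rot": [0, 0, 0], "fingers": 0}
    - {"linear": [0.0015, -0.002, 0.003], "delta_rot": [0, 0, 0], "fingers": 255}
    - {"linear": [0.0015, -0.002, 0.003], "delta_rot": [0, 0, 0], "fingers": 255}
    - {"linear": [0.0015, -0.002, 0.003], "delta_rot": [0, 0, 0], "fingers": 255}
    - {"linear": [0.0015, -0.002, 0.003], "delta_rot": [0, 0, 0], "fingers": 255}
    - {"linear": [0.0015, -0.002, 0.003], "delta_rot": [0, 0, 0], "fingers": 255}
    - {"linear": [0.0015, -0.002, 0.003], "delta_rot": [0, 0, 0], "fingers": 255}

```text
time: 22.4
tool_pos: [0.4463, -0.2704, 0.0021]
tool_rot: [0.0, 0.758, 0.653, -0.001]
contact_force: [2.2, 0.4, 3.1]
gripper_width: 0.694
```

```bash
python3 -c "
from h import *
goal(.448,-.271,.003,81.5)"
```

```text
t 22.4 lin [-0.0003  0.0017 -0.0009] rot [-0.03  0.06 -0.01] pos [ 0.4463 -0.2704  0.0021] F [2.15 0.39 3.09] w 0.694 q [-0.69  0.07  2.01 -0.    1.06 -0.54]
```

Call:
apply_moves:
  commands:
    - {"linear": [0, 0, -0.02], "delta_rot": [0, 0, 0], "fingers": 255}
    - {"linear": [0, 0, -0.06], "delta_rot": [0, 0, 0], "fingers": 255}
    - {"linear": [0, 0, -0.1], "delta_rot": [0, 0, 0], "fingers": 255}
    - {"linear": [0, 0, -0.12], "delta_rot": [0, 0, 0], "fingers": 255}
    - {"linear": [0, 0, -0.12], "delta_rot": [0, 0, 0], "fingers": 255}
    - {"linear": [0, 0, -0.12], "delta_rot": [0, 0, 0], "fingers": 255}
    - {"linear": [0, 0, -0.12], "delta_rot": [0, 0, 0], "fingers": 255}
    - {"linear": [0, 0, -0.12], "delta_rot": [0, 0, 0], "fingers": 255}

```text
time: 23.2
tool_pos: [0.4444, -0.2688, 0.1185]
tool_rot: [-0.003, 0.758, 0.653, -0.001]
contact_force: [0.2, 0.4, -5.9]
gripper_width: 0.695
```

```bash
python3 -c "
from h import *
mean(6)
tq('w15.png',k=1)"
```

```text
T [ 0.0079 -0.0208  0.0007] se [0.0116 0.018  0.0089] F [0.11 0.61 6.3 ] je [ 5.0000e-03 -3.3382e+01 -3.7937e+01 -3.0000e-03  3.4000e-02 -0.0000e+00] t 23.5
t 23.5 pos [ 0.4458 -0.27    0.1213] F [ 0.12  0.28 -6.49] Ttool [-0.005  -0.0137 -0.0027] je [-0.003  0.023 -0.   ] w 0.699
```

View pics/w15.png

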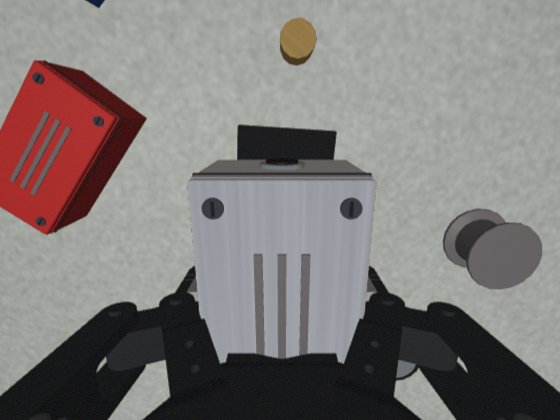

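The right case is clear of everything. Same shake.

Call:
apply_moves:
  commands:
    - {"linear": [0.05, 0, 0], "delta_rot": [0, 0, 0], "fingers": 255}
    - {"linear": [0, 0, 0], "delta_rot": [0, 0, 0], "fingers": 255}
    - {"linear": [-0.05, 0, 0], "delta_rot": [0, 0, 0], "fingers": 255}
    - {"linear": [-0.05, 0, 0], "delta_rot": [0, 0, 0], "fingers": 255}
    - {"linear": [0, 0, 0], "delta_rot": [0, 0, 0], "fingers": 255}
    - {"linear": [0.05, 0, 0], "delta_rot": [0, 0, 0], "fingers": 255}
    - {"linear": [0.05, 0, 0], "delta_rot": [0, 0, 0], "fingers": 255}
    - {"linear": [0, 0, 0], "delta_rot": [0, 0, 0], "fingers": 255}

```text
time: 24.35
tool_pos: [0.4469, -0.2647, 0.1209]
tool_rot: [-0.002, 0.755, 0.656, 0.0]
contact_force: [2.1, -0.9, -7.9]
gripper_width: 0.696
```

Call:
apply_moves:
  commands:
    - {"linear": [-0.05, 0, 0], "delta_rot": [0, 0, 0], "fingers": 255}
    - {"linear": [-0.05, 0, 0], "delta_rot": [0, 0, 0], "fingers": 255}
    - {"linear": [0, 0, 0], "delta_rot": [0, 0, 0], "fingers": 255}
    - {"linear": [0.05, 0, 0], "delta_rot": [0, 0, 0], "fingers": 255}
    - {"linear": [0.05, 0, 0], "delta_rot": [0, 0, 0], "fingers": 255}
    - {"linear": [0, 0, 0], "delta_rot": [0, 0, 0], "fingers": 255}
    - {"linear": [-0.05, 0, 0], "delta_rot": [0, 0, 0], "fingers": 255}
    - {"linear": [-0.05, 0, 0], "delta_rot": [0, 0, 0], "fingers": 255}

```text
time: 25.15
tool_pos: [0.4381, -0.3251, 0.1229]
tool_rot: [0.002, 0.759, 0.651, -0.002]
contact_force: [-0.4, 0.2, -5.4]
gripper_width: 0.691
```

```bash
python3 -c "
from h import *
tq(k=4);mean(12)"
```

```text
t 25.15 pos [ 0.4381 -0.3251  0.1229] F [-0.4   0.2  -5.39] Ttool [-0.3475  0.3524  0.0531] je [-0.434 -0.193 -0.281] w 0.691
t 25.2 pos [ 0.4382 -0.3227  0.1223] F [ -3.31 -11.51  -8.1 ] Ttool [-0.0079 -2.0805 -0.0708] je [ 0.123  0.089 -0.052] w 0.697
t 25.25 pos [ 0.4382 -0.321   0.1218] F [ 0.5   0.32 -5.37] Ttool [ 0.2104 -0.1901  0.0778] je [-0.17  -0.142 -0.018] w 0.69
t 25.3 pos [ 0.4383 -0.3198  0.1215] F [ 0.2  -0.16 -5.51] Ttool [ 0.0037  0.1    -0.0394] je [-0.191 -0.119 -0.003] w 0.695
T [-0.0065  0.0843  0.0085] se [0.0056 0.0091 0.0093] F [-0.07 -0.11  6.23] je [-1.6200e-01 -3.5809e+01 -3.8203e+01 -8.3000e-02 -4.0000e-02  1.0000e-03] t 25.95
```

Call:
apply_moves:
  commands:
    - {"linear": [0.05, 0, 0], "delta_rot": [0, 0, 0], "fingers": 255}
    - {"linear": [0.1, 0, 0], "delta_rot": [0, 0, 0], "fingers": 255}
    - {"linear": [0.1, 0, 0], "delta_rot": [0, 0, 0], "fingers": 255}
    - {"linear": [0.05, 0, 0], "delta_rot": [0, 0, 0], "fingers": 255}
    - {"linear": [0, 0, 0], "delta_rot": [0, 0, 0], "fingers": 255}
    - {"linear": [0.05, 0, 0], "delta_rot": [0, 0, 0], "fingers": 255}
    - {"linear": [0.1, 0, 0], "delta_rot": [0, 0, 0], "fingers": 255}
    - {"linear": [0.1, 0, 0], "delta_rot": [0, 0, 0], "fingers": 255}

```text
time: 26.75
tool_pos: [0.4529, -0.2171, 0.1206]
tool_rot: [-0.002, 0.757, 0.654, 0.0]
contact_force: [-0.7, 0.2, -7.2]
gripper_width: 0.695
```

```bash
python3 -c "
from h import *
tq('w16.png',k=4);mean(12)
goal(.446,-.2705,.122,81.5)"
```

```text
t 26.75 pos [ 0.4529 -0.2171  0.1206] F [-0.69  0.22 -7.18] Ttool [-0.0913  0.2111 -0.0885] je [0.212 0.035 0.269] w 0.695
t 26.8 pos [ 0.4532 -0.2187  0.121 ] F [ 0.09  1.56 -5.5 ] Ttool [-0.4052  0.7876 -0.0687] je [-0.481 -0.16   0.043] w 0.692
t 26.85 pos [ 0.4534 -0.2199  0.1214] F [ 1.06  0.41 -5.86] Ttool [-0.0377 -0.2413  0.0298] je [-0.011  0.036 -0.004] w 0.695
t 26.9 pos [ 0.4535 -0.2207  0.1218] F [ 0.28 -0.58 -6.5 ] Ttool [-0.0192 -0.0928  0.0255] je [0.187 0.137 0.003] w 0.691
T [-0.0098 -0.0306 -0.0009] se [0.0069 0.0067 0.0077] F [ 0.01 -0.24  6.36] je [ 8.8000e-02 -3.1526e+01 -3.8147e+01  1.2000e-02  2.7000e-02 -1.0000e-03] t 27.55
t 27.55 lin [-0.0504  0.0002 -0.0005] rot [-0.12  0.02 -0.01] pos [ 0.4533 -0.2206  0.1215] F [ 0.01  0.48 -6.48] w 0.692 q [-0.6  -0.14  1.99 -0.    1.3  -0.45]
```

The right case clearly rattles: there was an 11 N / 2 N·m impact, and the balance about its y axis shifted from +0.084 to -0.031 N·m. I'll keep it in hand and take it gently to the stage.

Call:
apply_moves:
  commands:
    - {"linear": [0.01, 0.01, -0.008], "delta_rot": [0, 0, 0], "fingers": 255}
    - {"linear": [0.03, 0.03, -0.008], "delta_rot": [0, 0, 0], "fingers": 255}
    - {"linear": [0.06, 0.059, -0.008], "delta_rot": [0, 0, 0], "fingers": 255}
    - {"linear": [0.09, 0.089, -0.008], "delta_rot": [0, 0, 0], "fingers": 255}
    - {"linear": [0.12, 0.118, -0.008], "delta_rot": [0, 0, 0], "fingers": 255}
    - {"linear": [0.145, 0.143, -0.008], "delta_rot": [0, 0, 0], "fingers": 255}
    - {"linear": [0.165, 0.163, -0.008], "delta_rot": [0, 0, 0], "fingers": 255}
    - {"linear": [0.174, 0.172, -0.008], "delta_rot": [0, 0, 0], "fingers": 255}

```text
time: 28.35
tool_pos: [0.6516, -0.0713, 0.1295]
tool_rot: [-0.0, 0.757, 0.654, -0.0]
contact_force: [0.4, -0.4, -6.6]
gripper_width: 0.696
```

```bash
python3 - <<'E'
from h import *
for i in range(6): eyes.grab_frame('wrist')
for n in ['top','scene','wrist']: cv2.imwrite(f'pics/{n}17.png',eyes.grab_frame(n)[:,:,::-1])
goal(.649,-.074,.129,81.5)
print(proj('scene',[[.649,-.074,.154],[.649,-.074,.04]]),proj('top',[[.649,-.074,.179]]))
E
```

```text
t 28.8 lin [0.0007 0.0004 0.0002] rot [-0.13  0.03 -0.07] pos [ 0.6485 -0.0747  0.1292] F [-0.42  0.06 -6.22] w 0.692 q [-0.23  0.2   1.63 -0.    1.32 -0.08]
[[253.34959465 245.46295445]
 [255.51587243 279.76836695]] [[322.30645232 114.15555474]]
```

View pics/scene17.png

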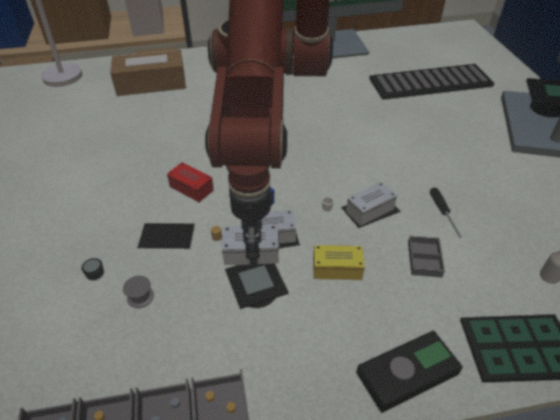

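View pics/wrist17.png

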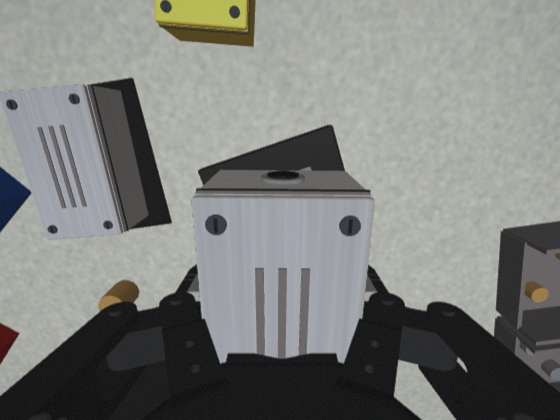

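View pics/top17.png

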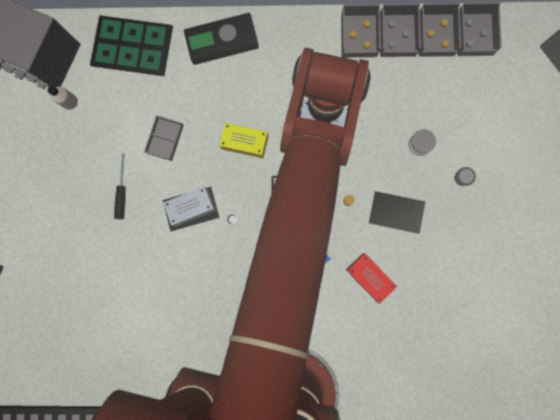

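The scene is fine: the case is over the stage and the other two are on their mats. But in the wrist view the lid edge has dropped from row 180 to 196, so the case has pitched in the pads. I'll measure the tilt.

```bash
python3 - <<'E'
from h import *
cv2.imwrite('pics/w18.png',eyes.grab_frame('wrist')[:,:,::-1])
p=eyes.camera_params('wrist');T=p['T_tool_cam']
for f in ['w15','w16','wrist17','w18']:
    im=cv2.imread(f'pics/{f}.png'); g=cv2.GaussianBlur(im,(0,0),1).astype(np.float32)
    d=g[...,0]-g[...,2]; b=g.mean(2)
    m=((d>0)&(b>95)).astype(np.uint8); m=cv2.morphologyEx(cv2.morphologyEx(m,1 and cv2.MORPH_CLOSE,np.ones((7,7))),cv2.MORPH_OPEN,np.ones((9,9)))
    c=max(cv2.findContours(m,0,2)[0],key=lambda c:cv2.contourArea(c) if cv2.pointPolygonTest(c,(282,235),False)>0 else 0)[:,0,:]
    top=np.median([c[c[:,0]==u,1].min() for u in range(215,350) if (c[:,0]==u).any()])
    # side lines: fit left/right edges rows top+8..top+70
    r=np.array([[v,c[(c[:,1]==v),0].min(),c[(c[:,1]==v),0].max()] for v in range(int(top)+8,int(top)+75) if (c[:,1]==v).sum()>1])
    L=np.polyfit(r[:,0],r[:,1],1);Rr=np.polyfit(r[:,0],r[:,2],1)
    def P(v):
        l,rr=np.polyval(L,v),np.polyval(Rr,v); z=p['fx']*.0600/(rr-l+1)
        q=np.array([((l+rr)/2-p['cx'])/p['fx']*z,(v-p['cy'])/p['fy']*z,z,1]); return (T@q)[:3]
    a,bb=P(top),P(top+75)
    print(f,top,a.round(4),bb.round(4),'tilt',np.degrees(np.arctan2(a[2]-bb[2],a[0]-bb[0])).round(2))
E
```

```text
w15 337.0 [-0.0099  0.0008 -0.0444] [-8.3386e+00  3.1000e-03  6.6838e+00] tilt -38.93Traceback (most recent call last):
  File "<stdin>", line 12, in <module>
IndexError: too many indices for array: array is 1-dimensional, but 2 were indexed
```

```bash
cat > tilt.py <<'E'
from h import *
p=eyes.camera_params('wrist');T=p['T_tool_cam']
def tilt(f):
    im=cv2.imread(f'pics/{f}.png'); g=cv2.GaussianBlur(im,(0,0),1).astype(np.float32)
    b=g.mean(2); d=g[...,0]-g[...,2]
    m=((d>0)&(b>95)).astype(np.uint8); m=cv2.morphologyEx(m,cv2.MORPH_CLOSE,np.ones((25,25))); m=cv2.morphologyEx(m,cv2.MORPH_OPEN,np.ones((9,9)))
    n,lab=cv2.connectedComponents(m); m=lab==lab[235,282]
    top=np.median(m[:,220:345].argmax(0))
    r=[]
    for v in range(int(top)+8,int(top)+75):
        u=np.where(m[v])[0]; r.append([v,u.min(),u.max()])
    r=np.array(r);L=np.polyfit(r[:,0],r[:,1],1);Rr=np.polyfit(r[:,0],r[:,2],1)
    def P(v):
        l,rr=np.polyval(L,v),np.polyval(Rr,v); z=p['fx']*.0600/(rr-l+1)
        return (T@np.array([((l+rr)/2-p['cx'])/p['fx']*z,(v-p['cy'])/p['fy']*z,z,1]))[:3]
    a,bb=P(top),P(top+75)
    # tilt from edge row alone, edge at radius from grasp pivot (x=.055,z=-.045 -> rotated about (0,-.022))
    e=[]
    for t in np.arange(-8,12,.02):
        c,s=np.cos(np.radians(t)),np.sin(np.radians(t)); x,z=.055,-.027
        q=np.linalg.inv(T)@np.array([c*x-s*z,0,-.022+s*x+c*z,1]); e.append((abs(q[1]/q[2]*p['fy']+p['cy']-top),t))
    print(f,top,a.round(4),bb.round(4),'tilt(line)',np.degrees(np.arctan2(a[2]-bb[2],a[0]-bb[0])).round(2),'tilt(row)',round(min(e)[1],2))
E
python3 - <<'E'
from tilt import *
for f in ['w5','w10','w11','w15','w16','wrist17','w18']:
    try: tilt(f)
    except Exception as e: print(f,e)
E
```

```text
w5 176.0 [ 0.0549  0.0007 -0.048 ] [ 0.0288  0.0007 -0.0481] tilt(line) 0.15 tilt(row) 0.22
w10 175.0 [ 0.0582 -0.0051 -0.064 ] [ 0.0476 -0.0126 -0.0885] tilt(line) 66.71 tilt(row) 0.72
w11 174.0 [ 0.0544  0.002  -0.041 ] [ 0.0321 -0.0019 -0.0536] tilt(line) 29.58 tilt(row) 1.22
w15 177.0 [ 0.0548  0.0007 -0.0489] [ 0.0288  0.0006 -0.0489] tilt(line) 0.07 tilt(row) -0.28
w16 194.0 [ 0.0489  0.0011 -0.0474] [ 0.0216  0.0007 -0.0476] tilt(line) 0.37 tilt(row) -7.52
wrist17 194.0 [ 0.0489  0.0011 -0.0475] [ 0.0216  0.0007 -0.0476] tilt(line) 0.28 tilt(row) -7.52
w18 194.0 [ 0.0489  0.0011 -0.0475] [ 0.0216  0.0008 -0.0476] tilt(line) 0.32 tilt(row) -7.52
```

The lid is level in the gripper: the edge-line tilt is about 0.3°. The impacts slid the case about 6 mm along tool −x. I'll shift to compensate and rise a few mm.

Call:
apply_moves:
  commands:
    - {"linear": [0.002, 0, -0.001], "delta_rot": [-0.1, 0, 0], "fingers": 255}
    - {"linear": [0.004, 0, -0.003], "delta_rot": [-0.1, 0, 0], "fingers": 255}
    - {"linear": [0.006, 0, -0.004], "delta_rot": [-0.1, 0, 0], "fingers": 255}
    - {"linear": [0.006, 0, -0.004], "delta_rot": [-0.1, 0, 0], "fingers": 255}
    - {"linear": [0.006, 0, -0.004], "delta_rot": [-0.1, 0, 0], "fingers": 255}
    - {"linear": [0.006, 0, -0.004], "delta_rot": [-0.1, 0, 0], "fingers": 255}
    - {"linear": [0.006, 0, -0.004], "delta_rot": [-0.1, 0, 0], "fingers": 255}
    - {"linear": [0.006, 0, -0.004], "delta_rot": [-0.1, 0, 0], "fingers": 255}

```text
time: 29.65
tool_pos: [0.65, -0.068, 0.133]
tool_rot: [-0.0, 0.758, 0.653, -0.0]
contact_force: [0.1, -0.2, -7.1]
gripper_width: 0.692
```

```bash
python3 - <<'E'
from h import *
for i in range(8): eyes.grab_frame('wrist')
for n in ['scene','wrist']: cv2.imwrite(f'pics/{n}19.png',eyes.grab_frame(n)[:,:,::-1])
from tilt import tilt
tilt('wrist19')
goal(.650,-.068,.133,81.5); print(state()['joint_vel'].round(4))
im=cv2.imread('pics/scene19.png'); cv2.imwrite('pics/sc19.png',cv2.resize(im[170:310,130:410],(800,400),interpolation=cv2.INTER_CUBIC))
print(proj('scene',[[.649,-.074,.183],[.649,-.074,.04]]))
E
```

```text
wrist19 194.0 [ 0.0489  0.0011 -0.0475] [ 0.0216  0.0008 -0.0476] tilt(line) 0.31 tilt(row) -7.52
t 30.15 lin [-0.0001 -0.0001  0.0001] rot [-0.02  0.02 -0.  ] pos [ 0.6501 -0.068   0.1331] F [ 0.1   0.06 -6.42] w 0.691 q [-0.22  0.19  1.63 -0.    1.32 -0.07]
[-0.0003  0.0005 -0.0023 -0.0022  0.0004 -0.0008]
[[252.73906034 235.79446611]
 [255.51587243 279.76836695]]
```

View pics/sc19.png

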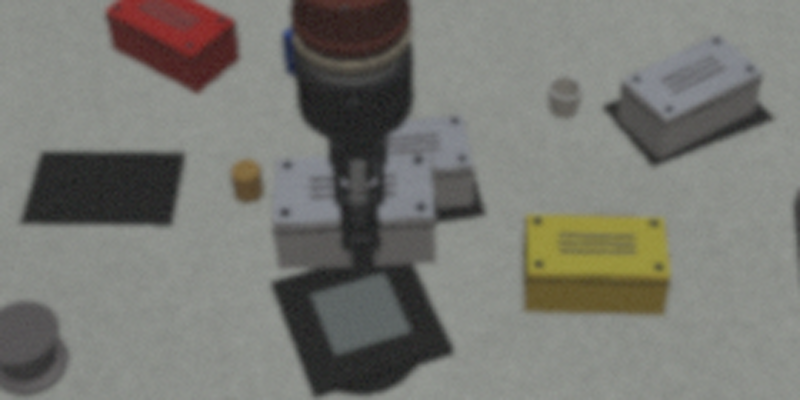

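The stage glass centre is at scene (256,280), against a predicted (255.5,279.8). The held lid centre is at about (254,236), against a predicted (252.7,235.8). The case is level and still, so I'm handing in.

```bash
python3 -c "
from plant import job_done
print(job_done())"
```

```text
the job is handed in; nothing more can be done
None
```

I lifted and shook all three cases from left to right. **The right case is the one that rattles**, and I handed in at about 30 s with it held over the inspection stage.

- **How the cases differed:** shaking the right case gave an impact of about 11 N, and its balance shifted by about 0.115 N·m between the two ends. The left case showed about 0. The middle case showed about 0.02–0.03 N·m, a bit unclear at first, but more samples put it far below the 0.1 N·m expected.
- **Other two cases:** the wrist views after release show the left and middle cases back on their own mats. The last camera views show nothing else that was lying about to have moved.
- **Final hold:** the right case is about 9 cm (underside) to 11.5 cm (centre) above the stage. It is centred within about 2–3 mm, tilted about 0.3°, and still.

**Slip in the grip:** the impacts slid the right case about 6 mm lengthwise in the pads, so I moved the arm to re-centre it. A cruder check, which assumed the case had not slid, read −7.5° of tilt. I set it aside because the lid-edge fit and the scene picture both show the case level.

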